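Locate a mould plate in a drilling fixture and clamp it with the cam lever

TASK

Get the grey mould plate located and clamped in the drilling fixture, working with fingertip pushes only. Slide the plate over the fixture until it touches both locating pins on its left side and the single pin at its far end, then push the arm of the cam lever round clockwise with one finger as far as it will go, so that the cam holds the plate tight against the pins. Never pick the plate up, and leave the loose things round the fixture where they are.

Things in the scene. Friction and masses are not known exactly. Their poses are not given: they have to be found in the camera images.
- fixture: Steel slab bolted to the bench, 16 mm thick (top face at z = 0.016); cannot move. Origin on the bench top; its x points roughly away from the robot, y to the left. The slab spans x -110..110, y -132..108 mm. Position and yaw vary between starts.
- left_pins (a point): Fixed point at fixture (0, 88, 41) mm, midway between the two left locating pins, level with their tops. They stand 52 mm either side of it along fixture x. Steel pins of 16 mm diameter, 25 mm above the slab.
- far_pin (a point): Top of the third, equal locating pin, at the far end, fixture (78, 15, 41) mm.
- plate_home (a point): Fixed point in the fixture, at fixture (0, 15, 36) mm: where the plate's centre is when the plate touches all three pins. Axes as the fixture's.
- plate_center (a point): Centre of the loose grey mould plate with two round pockets in its top: 140 mm (its own x) x 130 mm (its own y) x 40 mm high, 0.7 to 1.1 kg, lying flat, top at z = 0.056. It starts 15 to 40 mm short of the far pin and 5 to 10 mm clear of the left pins, turned by up to 4 degrees. Slides with a friction of about 0.6.
- cam_pivot (a point): Point on the cam lever's vertical pivot axis at the slab's top face, fixture (35, -79, 16) mm, right of the plate. The dark steel cam turns round it, 24 mm wide and 54 mm high at the pivot; its lobe reaches 30 mm from the axis, at joint 0 to the near right (150 degrees clockwise from fixture x).
- lever_knob (a point): Centre of the black 25 mm ball at the end of the lever's arm, 106 mm from the pivot axis and 62 mm above the bench. The arm is a straight 10 mm steel rod from pivot to ball, its axis 54 to 62 mm above the bench, free underneath but for the slab.
- cam_lever (a joint): Lever angle (rad), growing clockwise seen from above, stop at 2.09. At 0 the arm points 45 degrees right of fixture x, at 2.09 back towards the robot (165 degrees clockwise from fixture x). Starts at 0 to 0.3. Clear of a located plate up to about 1.7, then the lobe tightens on its right side. Stays where left; 2 N at the ball turns it, up to about 14 N when tightening.
- cap_screw_a: Loose black cap screw, 16 x 42 mm, standing on its head on the bench left of the fixture: leave it alone.
- cap_screw_b: A second such cap screw beside it: leave it alone.
- bush: Loose flanged brass-coloured bush, 54 mm wide and 44 mm high, standing left of the fixture: leave it alone.
- hex_key: Loose hex key, 97 mm long, lying behind the fixture: leave it alone.

How it is judged:
By the outcome, as a careful person would: the job done as asked, in the order asked, and still so for the second after the job is handed in, with the robot touching nothing.
It also fails if it takes over 72 s, if anything falls off the work surface, if the arm or the gripper's body presses on something with over 40 N, if the wrist force passes 120 N, or if a joint passes its speed limit or range.

ROBOT

A 6-joint arm with a two-finger parallel gripper is mounted at the origin on a cart in front of the work surface, level with it; the furniture and walls round the work are solid. World frame = base frame: x ahead of the robot, y to its left, z up, the work surface at z = 0. Lengths are in m, angles in rad, forces in N, time in s.
With the tool pointing down it reaches from about 0.3 to 0.95 m from the base axis. Payload 3.1 kg.
Tool frame: the origin (TCP) lies at the very end of the fingers, on their centre line; the grasp point (between the pads) lies 19 mm behind it; z points along the fingers, y is the line along which they close (so a half turn about z gives the same grasp; the last joint's range is limited). The gripper opens to 85 mm and grips with 20 to 120 N. Pads are 22 mm wide; open, the fingers measure 114 mm over their backs; the gripper's body (76 mm by 85 mm) begins 54 mm behind the grasp point. The pads swing forward as they close: fully open they stand 13 mm farther back than shut.
Start: joints at [1.047, 0.308, 1.634, -0, 1.2, -0.07], TCP at [0.274, 0.562, 0.231] pointing down, gripper open.
Joint ranges: [-3.06, 3.06], [-0.79, 1.96], [0.05, 2.63], [-1.19, 4.34], [0.05, 2.64], [-2.94, 2.94]. Speed limits (rad/s): [2.79, 2.79, 3.14, 3.14, 3.14, 3.14].

INTERFACE

Orientations are given as a unit quaternion [x, y, z, w].
In Python, from workcell import * gives the robot as it stands.
- The arm moves only by the tool play_rows, never from a script. Its argument "commands" is a list of rows, each an object of numbers: "dx", "dy", "dz": the shift along the world's x, y, z normalised to -1 to 1, where 1 is 30 mm; "rx", "ry", "rz": the turn, a rotation vector about the world's x, y, z normalised to -1 to 1, where 1 is 6 degrees; "jaw": the gripper command: -1 is shut, 1 is fully open, values between are in proportion. A call has 1 to 12 rows; each row shifts and turns the commanded pose from where the row before left it; what a row does not reach is not made up. A row lasts 1/12 s, in which the tool goes at most 41.7 mm and 7.16 degrees, less where a joint would pass 70% of its speed; a pose out of reach is approached as far as the arm can. A call with a number of a shift or a turn outside -1 to 1 is refused whole. A call with a gripper value outside its range is refused whole. The fingers move at their own pace and stop on an object; "force" is the grip in N (left out, the last holds). Time passes only in rows, so rows that do not move let the fingers close. It gives the time, the measured TCP pose, the force, the opening and the grip force at its end, in the units of the state.
- observe(): the state, without advancing time (a new reading comes with each control period).
- read_camera(name): name is "scene" or "side" or "wrist"; returns a dict with "image" (480x640x3 uint8, blue, green, red), "mtx" (3x3 intrinsics, pixels), "extrinsics" (4x4, takes a point from world to camera coordinates). Camera axes: x right, y up, looking along -z (the intrinsics and any distortion apply to the point x, -y, -z); pixel columns grow to the right and rows downward; lengths in m; the calibration is good to about 2 mm. A picture is of the moment at which its call begins. There is no depth.
- close_job(): hands the job in; it is judged then, once.
Trained networks look in the newest picture that a camera, given by its name, has taken for a name from the list of things; names that differ only in an ending like _2 or _b are one class to them, and where a whole thing is asked for, a point or a joint stands for the part that bears it (a point fixed in the world has none). Each returns a list of dicts, best first, with "p" (0 to 1); they miss things now and then, are a little off and sometimes report something else, mostly with a low value. They report only what shows in the picture. A call takes as long as a camera call.
- find_in(camera, label): "xyz" ([x, y, z] in m, in world coordinates, good to about 4 mm: the middle of the surface that is visible of it).
- trace(camera, label): "pixels" (480x640 bool, what is visible of it).
The state is a dict: "time": time; "qpos": joint angles; "joint_velocities": joint speeds; "joint_torque": joint torques, N m; "tool_pos": TCP position; "ee_rot": TCP orientation; "contact_force": force on the tool from outside, world axes, zero at the start; "wrist_torque": the same for the moment, N m; "grip_width": finger opening in m; "finger_force": force on a finger pad.
Only numpy, scipy, OpenCV 4.12 (cv2) and the standard library are available. Lean on these libraries where they do the work, as an engineer would, in place of code of your own. Each camera call takes 0.05 s, during which the arm holds its last target. There are 200 camera calls.

## Working session

There is one attempt and no reset: what is moved stays moved. The work goes in short steps, Python scripts to look and compute and a tool call to move; the robot and the scene stay as the last step left them, time stands still between calls to the robot, and variables do not carry over. Pictures are saved under pics/ and viewed, at most 10 in all, crops included, and the job is handed in when it is done.

Besides the shell and the picture viewer there is one more tool, called after "Call:" as a command line: name --argument value ..., lists and objects as JSON in quotes. play_rows: Moves the arm, as the interface text tells. Its arguments: {"type":"object","properties":{"commands":{"type":"array","items":{"type":"object","properties":{"dx":{"type":"number"},"dy":{"type":"number"},"dz":{"type":"number"},"rx":{"type":"number"},"ry":{"type":"number"},"rz":{"type":"number"},"jaw":{"type":"number"}}}},"force":{"type":"number"}},"required":["commands"]}

```bash
mkdir -p pics
cat > h.py <<'E'
from workcell import *
import numpy as np, cv2
def shot(c,fn=None):
    r=read_camera(c)
    if fn: cv2.imwrite('pics/'+fn,r['image'])
    return r
def proj(r,P):
    P=np.atleast_2d(P); E=np.array(r['extrinsics']); c=P@E[:3,:3].T+E[:3,3]
    c=c*[1,-1,-1]; u=c@np.array(r['mtx']).T
    return u[:,:2]/u[:,2:]
def unproj(r,uv,z):
    E=np.array(r['extrinsics']); K=np.array(r['mtx'])
    d=np.linalg.solve(K,[uv[0],uv[1],1])*[1,-1,-1]
    R=E[:3,:3]; o=-R.T@E[:3,3]; d=R.T@d
    return o+d*(z-o[2])/d[2]
E
python3 - <<'E'
from h import *
for c in ['scene','side']:
    r=shot(c,c+'0.png'); E=np.array(r['extrinsics']); print(c,-E[:3,:3].T@E[:3,3])
    for l in ['fixture','plate_center','cam_pivot','lever_knob','left_pins','far_pin','bush','hex_key','cap_screw_a']:
        print(l,[(np.round(d['xyz'],4).tolist(),round(d['p'],2)) for d in find_in(c,l)[:3]])
print(observe())
E
```

```text
scene [ 0.16330409 -0.44260249  0.65466382]
fixture [([0.5301, -0.0662, 0.0163], 0.69), ([0.545, 0.173, 0.0201], 0.61)]
plate_center [([0.502, 0.0098, 0.0575], 0.94)]
cam_pivot [([0.5329, -0.0673, 0.015], 0.55)]
lever_knob []
left_pins [([0.5325, -0.0692, 0.012], 0.17)]
far_pin [([0.532, -0.068, 0.0152], 0.56)]
bush [([0.5977, 0.1538, 0.0228], 0.85)]
hex_key [([0.6837, -0.0039, 0.0082], 0.69)]
cap_screw_a [([0.5015, 0.1826, 0.0179], 0.44)]
side [ 0.58905725 -0.61653713  0.6254473 ]
fixture [([0.5714, -0.0707, 0.0129], 0.74)]
plate_center [([0.5666, -0.0657, 0.0184], 0.72), ([0.5078, 0.005, 0.0566], 0.66)]
cam_pivot [([0.5737, -0.0707, 0.019], 0.67)]
lever_knob [([0.5716, -0.0827, 0.0607], 0.78), ([0.508, 0.0049, 0.0552], 0.55)]
left_pins [([0.5734, -0.0687, 0.0151], 0.94)]
far_pin [([0.5648, -0.066, 0.0191], 0.59)]
bush []
hex_key [([0.6833, -0.0145, 0.0098], 0.63)]
cap_screw_a [([0.5701, -0.0686, 0.0191], 0.62), ([0.5003, 0.1831, 0.0161], 0.55), ([0.5536, 0.1711, 0.0157], 0.53)]
{'time': 1.0, 'qpos': array([ 1.04727628e+00,  3.08065234e-01,  1.63381337e+00,  1.27501355e-05,
        1.19971886e+00, -6.96681740e-02]), 'joint_velocities': array([ 0.00091764, -0.0021749 , -0.00056786, -0.00027463, -0.00072382,
       -0.00019205]), 'joint_torque': array([ 1.52535740e-04, -4.15283096e+01, -2.77099335e+01, -7.51694779e-05,
        4.87332090e-04,  3.47730165e-06]), 'tool_pos': array([0.27402024, 0.56172269, 0.23128731]), 'ee_rot': array([ 2.24985592e-01,  9.74362090e-01, -5.66854756e-07, -6.38564212e-06]), 'contact_force': array([-0.12626666, -0.12210957, -0.04954166]), 'wrist_torque': array([ 0.00256551,  0.01988726, -0.02356684]), 'finger_force': 0.0, 'grip_width': 0.08514331980784481}
```

View pics/scene0.png

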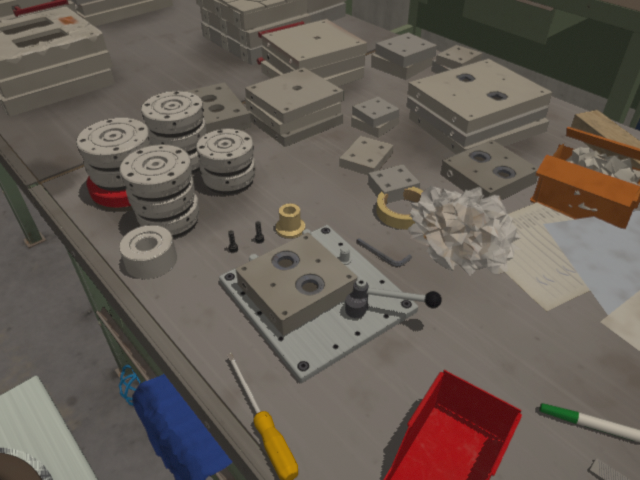

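View pics/side0.png

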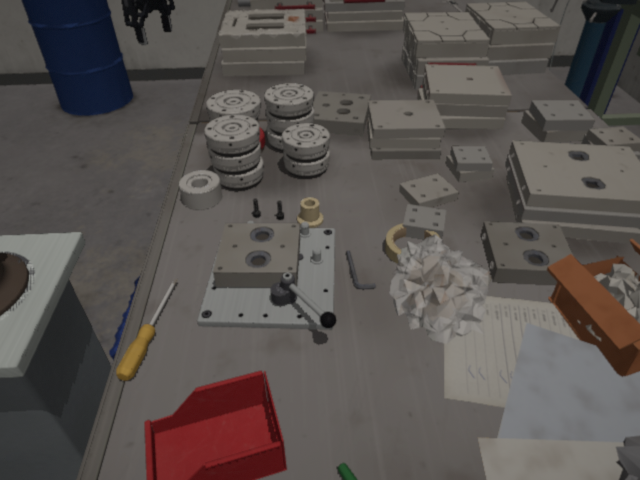

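The scene view shows the slab with corners near (222,282), (325,230), (415,308) and (303,378), and the ball at (433,299). In the side view the ball is at (328,320). The screws and bush are left of the slab and the hex key is behind it. I'll enlarge both views to measure.

Run:
```python
from h import *
a=cv2.imread('pics/scene0.png')[220:390,210:450]; cv2.imwrite('pics/sc.png',cv2.resize(a,None,fx=3.3,fy=3.3,interpolation=cv2.INTER_CUBIC))
a=cv2.imread('pics/side0.png')[215:345,190:350]; cv2.imwrite('pics/sd.png',cv2.resize(a,None,fx=4.5,fy=4.5,interpolation=cv2.INTER_CUBIC))
```

```text
(no output)
```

View pics/sc.png

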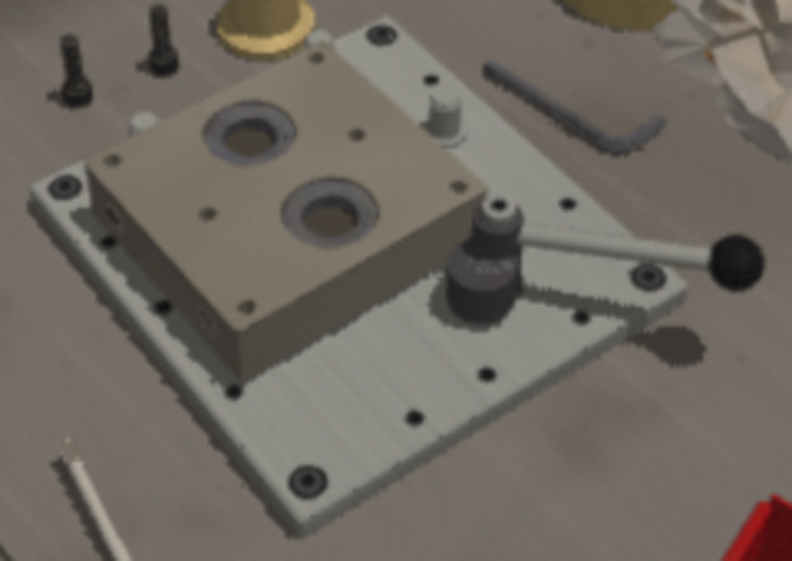

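View pics/sd.png

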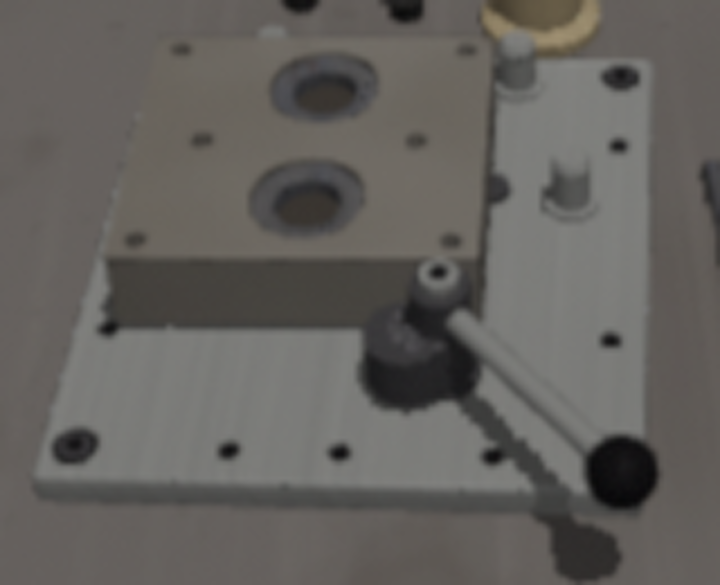

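The crops show the corners clearly. Slab top corners in the scene crop are (30,190), (388,17), (686,283) and (297,525). The far pin top is at (446,100), the plate top corners are (88,165), (322,50), (487,192) and (238,330), and the ball is at (736,262).

Run:
```python
from h import *
from scipy.optimize import least_squares
sc=read_camera('scene'); sd=read_camera('side')
S=lambda p:np.array(p)/3.3+[210,220]; D=lambda p:np.array(p)/4.5+[190,215]
def T(p,L):
    c,s=np.cos(p[2]),np.sin(p[2]); L=np.atleast_2d(np.array(L,float))
    return np.c_[p[0]+c*L[:,0]-s*L[:,1],p[1]+s*L[:,0]+c*L[:,1],L[:,2]]
def fit(name,so,do,x0):
    def f(p,split=False):
        e=[proj(sc,T(p,l))[0]-S(u) for l,u in so]+[proj(sd,T(p,l))[0]-D(u) for l,u in do]
        return np.ravel(e)
    r=least_squares(f,x0,loss='soft_l1'); print(name,np.round(r.x,4),np.degrees(r.x[2]).round(2),np.round(f(r.x),1).tolist()); return r.x
so=[((-.11,.108,.016),(30,190)),((.11,.108,.016),(388,17)),((.11,-.132,.016),(686,283)),((-.11,-.132,.016),(297,525)),((.078,.015,.041),(446,100)),((.052,.088,.041),(320,36)),((-.052,.088,.041),(143,120))]
do=[((.11,.108,.016),(652,62)),((-.11,-.132,.016),(35,483)),((.078,.015,.041),(573,158)),((.052,.088,.041),(518,42)),((-.052,.088,.041),(272,32))]
F=fit('fix',so,do,[.53,-.01,0])
F1=fit('fix sc',so,[],[.53,-.01,0]); F2=fit('fix sd',[],do,[.53,-.01,0])
z=.056
so=[((-.07,.065,z),(88,165)),((.07,.065,z),(322,50)),((.07,-.065,z),(487,192)),((-.07,-.065,z),(238,330))]
do=[((-.07,.065,z),(160,40)),((.07,.065,z),(495,42)),((.07,-.065,z),(480,260)),((-.07,-.065,z),(108,260))]
P=fit('plate',so,do,[.5,0,0])
c,s=np.cos(F[2]),np.sin(F[2]); R=np.array([[c,-s],[s,c]])
print('plate in fix',R.T@(P[:2]-F[:2]),np.degrees(P[2]-F[2]))
for r,u in((sc,S((736,262))),(sd,D((621,471)))):
    b=unproj(r,u,.062)[:2]; l=R.T@(b-F[:2])-[.035,-.079]; print('ball',b,np.linalg.norm(l),np.degrees(np.arctan2(l[1],l[0])))
for n,l in(('home',(0,.015,0)),('pivot',(.035,-.079,0))): print(n,T(F,l))
```

```text
fix [ 0.537   0.0174 -0.0977] -5.6 [-0.9, -2.3, 0.3, -1.9, 2.1, 0.0, 0.7, -0.6, 0.3, -1.2, 0.2, 0.5, 0.7, 0.1, -0.2, -0.6, -2.5, -1.0, -1.2, 0.3, -1.0, -0.1, -0.6, 1.2]
fix sc [ 0.5357  0.0171 -0.0982] -5.63 [-1.5, -1.9, -0.0, -1.5, 1.7, 0.6, 0.1, 0.1, -0.1, -0.7, -0.2, 0.9, 0.2, 0.6]
fix sd [ 0.5395  0.0168 -0.0859] -4.92 [0.4, -0.9, -0.3, -0.1, 0.1, 0.1, -0.2, -0.2, 0.1, 1.5]
plate [ 0.5145  0.0245 -0.0727] -4.16 [-1.1, -1.9, 1.6, -3.6, 2.0, -1.5, 0.7, 0.6, -0.9, -0.5, -0.3, -0.8, -0.5, 0.5, -2.1, 0.1]
plate in fix [-0.02315841  0.0048318 ] 1.436208433923095
ball [ 0.62291074 -0.15200078] 0.10529263553538024 -50.49304943491284
ball [ 0.62448942 -0.15157799] 0.10583370983052448 -49.656014734524284
home [[0.53851178 0.03235226 0.        ]]
pivot [[ 0.56417286 -0.06461428  0.        ]]
```

Call:
play_rows --commands '[{"dx": 0.344, "dy": -1, "rz": 0.343, "jaw": -1}, {"dx": 0.344, "dy": -1, "rz": 0.343, "jaw": -1}, {"dx": 0.344, "dy": -1, "rz": 0.343, "jaw": -1}, {"dx": 0.344, "dy": -1, "rz": 0.343, "jaw": -1}, {"dx": 0.344, "dy": -1, "rz": 0.343, "jaw": -1}, {"dx": 0.344, "dy": -1, "rz": 0.343, "jaw": -1}, {"dx": 0.344, "dy": -1, "rz": 0.343, "jaw": -1}, {"dx": 0.344, "dy": -1, "rz": 0.343, "jaw": -1}, {"dx": 0.344, "dy": -1, "rz": 0.343, "jaw": -1}, {"dx": 0.344, "dy": -1, "rz": 0.343, "jaw": -1}]'

```text
$.commands[0]: bad value
```

Call:
play_rows --commands '[{"dx": 0.344, "dy": -1, "jaw": -1}, {"dx": 0.344, "dy": -1, "jaw": -1}, {"dx": 0.344, "dy": -1, "jaw": -1}, {"dx": 0.344, "dy": -1, "jaw": -1}, {"dx": 0.344, "dy": -1, "jaw": -1}, {"dx": 0.344, "dy": -1, "jaw": -1}, {"dx": 0.344, "dy": -1, "jaw": -1}, {"dx": 0.344, "dy": -1, "jaw": -1}, {"dx": 0.344, "dy": -1, "jaw": -1}, {"dx": 0.344, "dy": -1, "jaw": -1}, {"dx": 0.344, "dy": -1, "jaw": -1}, {"jaw": -1}]'

```text
$.commands[0]: bad value
```

Call:
play_rows --commands '[{"dx": 0.3, "dy": -0.9, "dz": 0, "rx": 0, "ry": 0, "rz": 0.3, "jaw": -1}]'

```text
time: 1.18
tool_pos: [0.2822, 0.5382, 0.2316]
ee_rot: [0.208, 0.978, 0.002, -0.0]
contact_force: [0.7, -0.2, 0.6]
grip_width: 0.0752
finger_force: 0.0
```

Call:
play_rows --commands '[{"dx": 0.33, "dy": -0.96, "dz": 0, "rx": 0, "ry": 0, "rz": 0.3, "jaw": -1}, {"dx": 0.33, "dy": -0.96, "dz": 0, "rx": 0, "ry": 0, "rz": 0.3, "jaw": -1}, {"dx": 0.33, "dy": -0.96, "dz": 0, "rx": 0, "ry": 0, "rz": 0.3, "jaw": -1}, {"dx": 0.33, "dy": -0.96, "dz": 0, "rx": 0, "ry": 0, "rz": 0.3, "jaw": -1}, {"dx": 0.33, "dy": -0.96, "dz": 0, "rx": 0, "ry": 0, "rz": 0.3, "jaw": -1}, {"dx": 0.33, "dy": -0.96, "dz": 0, "rx": 0, "ry": 0, "rz": 0.3, "jaw": -1}, {"dx": 0.33, "dy": -0.96, "dz": 0, "rx": 0, "ry": 0, "rz": 0.3, "jaw": -1}, {"dx": 0.33, "dy": -0.96, "dz": 0, "rx": 0, "ry": 0, "rz": 0.3, "jaw": -1}, {"dx": 0.33, "dy": -0.96, "dz": 0, "rx": 0, "ry": 0, "rz": 0.3, "jaw": -1}, {"dx": 0.33, "dy": -0.96, "dz": 0, "rx": 0, "ry": 0, "rz": 0.3, "jaw": -1}, {"dx": 0.33, "dy": -0.96, "dz": 0, "rx": 0, "ry": 0, "rz": 0.13, "jaw": -1}]'

```text
time: 2.1
tool_pos: [0.3922, 0.2166, 0.2316]
ee_rot: [0.047, 0.999, 0.0, 0.0]
contact_force: [0.3, -0.3, -0.2]
grip_width: -0.0002
finger_force: 0.0
```

Call:
play_rows --commands '[{"dx": 0.33, "dy": -0.96, "dz": 0, "rx": 0, "ry": 0, "rz": 0, "jaw": -1}, {"dx": 0.33, "dy": -0.96, "dz": 0, "rx": 0, "ry": 0, "rz": 0, "jaw": -1}, {"dx": 0.33, "dy": -0.96, "dz": 0, "rx": 0, "ry": 0, "rz": 0, "jaw": -1}, {"dx": 0.33, "dy": -0.96, "dz": 0, "rx": 0, "ry": 0, "rz": 0, "jaw": -1}, {"dx": 0.33, "dy": -0.96, "dz": 0, "rx": 0, "ry": 0, "rz": 0, "jaw": -1}, {"dx": 0.33, "dy": -0.96, "dz": 0, "rx": 0, "ry": 0, "rz": 0, "jaw": -1}, {"dx": 0.33, "dy": -0.96, "dz": 0, "rx": 0, "ry": 0, "rz": 0, "jaw": -1}, {"dx": 0.33, "dy": -0.96, "dz": 0, "rx": 0, "ry": 0, "rz": 0, "jaw": -1}, {"dx": 0.33, "dy": -0.96, "dz": 0, "rx": 0, "ry": 0, "rz": 0, "jaw": -1}, {"dx": 0.33, "dy": -0.96, "dz": 0, "rx": 0, "ry": 0, "rz": 0, "jaw": -1}, {"dx": 0, "dy": 0, "dz": 0, "rx": 0, "ry": 0, "rz": 0, "jaw": -1}]'

```text
time: 3.02
tool_pos: [0.493, -0.0747, 0.232]
ee_rot: [0.049, 0.999, -0.002, 0.002]
contact_force: [1.2, -0.1, 0.0]
grip_width: 0.0002
finger_force: 0.0
```

Call:
play_rows --commands '[{"dx": 0, "dy": -0.1, "dz": -1, "rx": 0, "ry": 0, "rz": 0, "jaw": -1}, {"dx": 0, "dy": 0, "dz": -1, "rx": 0, "ry": 0, "rz": 0, "jaw": -1}, {"dx": 0, "dy": 0, "dz": -1, "rx": 0, "ry": 0, "rz": 0, "jaw": -1}, {"dx": 0, "dy": 0, "dz": -1, "rx": 0, "ry": 0, "rz": 0, "jaw": -1}, {"dx": 0, "dy": 0, "dz": -1, "rx": 0, "ry": 0, "rz": 0, "jaw": -1}, {"dx": 0, "dy": 0, "dz": -0.6, "rx": 0, "ry": 0, "rz": 0, "jaw": -1}, {"dx": 0, "dy": 0, "dz": -0.6, "rx": 0, "ry": 0, "rz": 0, "jaw": -1}, {"dx": 0, "dy": 0, "dz": -0.4, "rx": 0, "ry": 0, "rz": 0, "jaw": -1}, {"dx": 0, "dy": 0, "dz": 0, "rx": 0, "ry": 0, "rz": 0, "jaw": -1}]'

```text
time: 3.77
tool_pos: [0.4882, -0.072, 0.0307]
ee_rot: [0.047, 0.999, 0.001, -0.003]
contact_force: [1.1, -0.5, -0.4]
grip_width: -0.0003
finger_force: 0.0
```

Run:
```python
from h import *
a=shot('scene')['image'][180:390,190:450]; a2=shot('side')['image'][215:345,190:350]
a=cv2.resize(a,(520,420)); a2=cv2.resize(a2,(280,228)); a2=np.vstack([a2,np.zeros((192,280,3),np.uint8)])
cv2.imwrite('pics/c1.png',np.hstack([a,a2]))
```

```text
(no output)
```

View pics/c1.png

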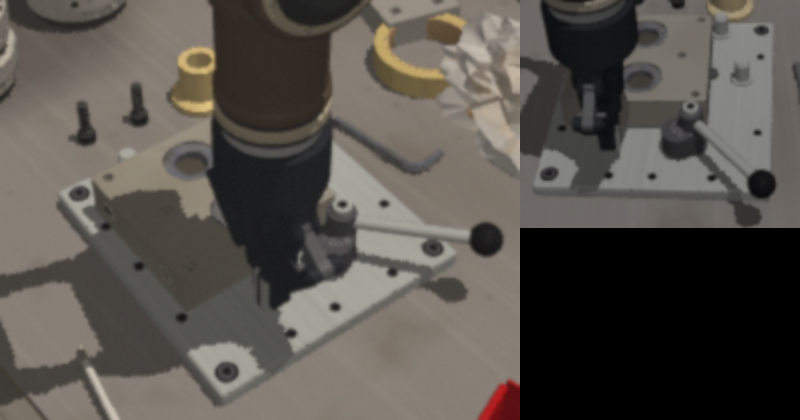

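The fingers are down on the slab, right of the plate and clear of the cam (scene crop about (275,290)). Now I'll push left gently.

Call:
play_rows --commands '[{"dx": 0.02, "dy": 0.2, "dz": 0, "rx": 0, "ry": 0, "rz": 0, "jaw": -1}, {"dx": 0.01, "dy": 0.1, "dz": 0, "rx": 0, "ry": 0, "rz": 0, "jaw": -1}, {"dx": 0.01, "dy": 0.1, "dz": 0, "rx": 0, "ry": 0, "rz": 0, "jaw": -1}, {"dx": 0.01, "dy": 0.1, "dz": 0, "rx": 0, "ry": 0, "rz": 0, "jaw": -1}, {"dx": 0.01, "dy": 0.1, "dz": 0, "rx": 0, "ry": 0, "rz": 0, "jaw": -1}]'

```text
time: 4.28
tool_pos: [0.4932, -0.0547, 0.0339]
ee_rot: [0.047, 0.999, -0.0, 0.001]
contact_force: [-0.4, -0.3, -0.2]
grip_width: -0.0001
finger_force: 0.0
```

Call:
play_rows --commands '[{"dx": 0.01, "dy": 0.08, "dz": 0, "rx": 0, "ry": 0, "rz": 0, "jaw": -1}, {"dx": 0.01, "dy": 0.08, "dz": 0, "rx": 0, "ry": 0, "rz": 0, "jaw": -1}]'

```text
time: 4.45
tool_pos: [0.4934, -0.0502, 0.0335]
ee_rot: [0.047, 0.999, -0.0, 0.0]
contact_force: [-1.5, -5.5, 0.8]
grip_width: -0.0002
finger_force: 2.9
```

Call:
play_rows --commands '[{"dx": 0.01, "dy": 0.08, "dz": 0, "rx": 0, "ry": 0, "rz": 0, "jaw": -1}, {"dx": 0.01, "dy": 0.08, "dz": 0, "rx": 0, "ry": 0, "rz": 0, "jaw": -1}, {"dx": 0.01, "dy": 0.08, "dz": 0, "rx": 0, "ry": 0, "rz": 0, "jaw": -1}]'

```text
time: 4.7
tool_pos: [0.4941, -0.0442, 0.0335]
ee_rot: [0.047, 0.999, -0.001, -0.0]
contact_force: [-1.7, -5.1, 2.1]
grip_width: 0.0003
finger_force: 2.9
```

Call:
play_rows --commands '[{"dx": 0.005, "dy": 0.05, "dz": 0, "rx": 0, "ry": 0, "rz": 0, "jaw": -1}, {"dx": 0.005, "dy": 0.05, "dz": 0, "rx": 0, "ry": 0, "rz": 0, "jaw": -1}]'

```text
time: 4.87
tool_pos: [0.4945, -0.0412, 0.0335]
ee_rot: [0.047, 0.999, -0.001, -0.0]
contact_force: [-0.4, -5.8, 2.1]
grip_width: -0.0004
finger_force: 2.9
```

Call:
play_rows --commands '[{"dx": 0.005, "dy": 0.05, "dz": 0, "rx": 0, "ry": 0, "rz": 0, "jaw": -1}, {"dx": 0.005, "dy": 0.04, "dz": 0, "rx": 0, "ry": 0, "rz": 0, "jaw": -1}]'

```text
time: 5.03
tool_pos: [0.4947, -0.0401, 0.0335]
ee_rot: [0.046, 0.999, -0.003, -0.0]
contact_force: [-2.3, -14.7, 2.1]
grip_width: -0.0002
finger_force: 7.7
```

Call:
play_rows --commands '[{"dx": 0.003, "dy": 0.03, "dz": 0, "rx": 0, "ry": 0, "rz": 0, "jaw": -1}, {"dx": 0.003, "dy": 0.03, "dz": 0, "rx": 0, "ry": 0, "rz": 0, "jaw": -1}]'

```text
time: 5.2
tool_pos: [0.4956, -0.04, 0.0337]
ee_rot: [0.045, 0.999, -0.004, 0.001]
contact_force: [-1.0, -20.1, 0.1]
grip_width: 0.0001
finger_force: 9.9
```

Call:
play_rows --commands '[{"dx": 0, "dy": -0.7, "dz": 0, "rx": 0, "ry": 0, "rz": 0, "jaw": -1}, {"dx": -0.9, "dy": 0, "dz": 0, "rx": 0, "ry": 0, "rz": 0, "jaw": -1}, {"dx": -0.9, "dy": 0, "dz": 0, "rx": 0, "ry": 0, "rz": 0, "jaw": -1}, {"dx": -0.9, "dy": 0, "dz": 0, "rx": 0, "ry": 0, "rz": 0, "jaw": -1}, {"dx": 0, "dy": 0.8, "dz": 0, "rx": 0, "ry": 0, "rz": 0, "jaw": -1}, {"dx": 0, "dy": 0.8, "dz": 0, "rx": 0, "ry": 0, "rz": 0, "jaw": -1}, {"dx": 0, "dy": 0.8, "dz": 0, "rx": 0, "ry": 0, "rz": 0, "jaw": -1}, {"dx": 0, "dy": 0.8, "dz": 0, "rx": 0, "ry": 0, "rz": 0, "jaw": -1}, {"dx": 0, "dy": 0, "dz": 0, "rx": 0, "ry": 0, "rz": 0, "jaw": -1}]'

```text
time: 5.95
tool_pos: [0.4138, 0.0421, 0.0334]
ee_rot: [0.046, 0.999, 0.001, 0.0]
contact_force: [0.0, -0.1, 0.4]
grip_width: 0.0002
finger_force: 0.0
```

Call:
play_rows --commands '[{"dx": 0.2, "dy": -0.01, "dz": 0, "rx": 0, "ry": 0, "rz": 0, "jaw": -1}, {"dx": 0.2, "dy": -0.01, "dz": 0, "rx": 0, "ry": 0, "rz": 0, "jaw": -1}, {"dx": 0.1, "dy": -0.01, "dz": 0, "rx": 0, "ry": 0, "rz": 0, "jaw": -1}, {"dx": 0.1, "dy": -0.01, "dz": 0, "rx": 0, "ry": 0, "rz": 0, "jaw": -1}, {"dx": 0.1, "dy": -0.01, "dz": 0, "rx": 0, "ry": 0, "rz": 0, "jaw": -1}]'

```text
time: 6.37
tool_pos: [0.4356, 0.0371, 0.0333]
ee_rot: [0.048, 0.999, -0.0, 0.0]
contact_force: [0.2, 0.1, -0.8]
grip_width: -0.0001
finger_force: 0.0
```

Call:
play_rows --commands '[{"dx": 0.1, "dy": -0.01, "dz": 0, "rx": 0, "ry": 0, "rz": 0, "jaw": -1}, {"dx": 0.1, "dy": -0.01, "dz": 0, "rx": 0, "ry": 0, "rz": 0, "jaw": -1}, {"dx": 0.1, "dy": -0.01, "dz": 0, "rx": 0, "ry": 0, "rz": 0, "jaw": -1}, {"dx": 0.1, "dy": -0.01, "dz": 0, "rx": 0, "ry": 0, "rz": 0, "jaw": -1}]'

```text
time: 6.7
tool_pos: [0.4379, 0.0369, 0.0314]
ee_rot: [0.048, 0.999, -0.0, -0.01]
contact_force: [-17.8, 1.8, 12.1]
grip_width: 0.0001
finger_force: 9.0
```

Call:
play_rows --commands '[{"dx": 0.06, "dy": -0.005, "dz": 0, "rx": 0, "ry": 0, "rz": 0, "jaw": -1}, {"dx": 0.06, "dy": -0.005, "dz": 0, "rx": 0, "ry": 0, "rz": 0, "jaw": -1}]'

```text
time: 6.87
tool_pos: [0.4381, 0.0368, 0.0307]
ee_rot: [0.048, 0.999, -0.0, -0.014]
contact_force: [-22.0, 2.9, 17.2]
grip_width: 0.0001
finger_force: 11.3
```

Call:
play_rows --commands '[{"dx": 0.05, "dy": -0.005, "dz": 0, "rx": 0, "ry": 0, "rz": 0, "jaw": -1}, {"dx": 0.05, "dy": -0.005, "dz": 0, "rx": 0, "ry": 0, "rz": 0, "jaw": -1}]'

```text
time: 7.03
tool_pos: [0.4382, 0.0366, 0.0302]
ee_rot: [0.047, 0.999, -0.0, -0.017]
contact_force: [-26.3, 2.1, 21.0]
grip_width: 0.0001
finger_force: 13.3
```

The push is blocked. The plate's far-left corner is probably jammed on the nose of the far-left pin, so I'll back off and look.

Call:
play_rows --commands '[{"dx": -0.8, "dy": 0.1, "dz": 0.2, "rx": 0, "ry": 0, "rz": 0, "jaw": -1}, {"dx": -0.5, "dy": 0, "dz": 1, "rx": 0, "ry": 0, "rz": 0, "jaw": -1}, {"dx": -0.5, "dy": 0, "dz": 1, "rx": 0, "ry": 0, "rz": 0, "jaw": -1}, {"dx": 0, "dy": 0, "dz": 1, "rx": 0, "ry": 0, "rz": 0, "jaw": -1}, {"dx": 0, "dy": 0, "dz": 0, "rx": 0, "ry": 0, "rz": 0, "jaw": -1}]'

```text
time: 7.45
tool_pos: [0.4036, 0.0389, 0.1343]
ee_rot: [0.047, 0.999, 0.0, 0.006]
contact_force: [2.0, -0.2, 0.5]
grip_width: 0.0002
finger_force: 0.0
```

Run:
```python
from h import *
print(observe()['tool_pos'])
a=shot('scene')['image'][200:380,210:420]; a2=shot('side')['image'][205:335,195:345]
a=cv2.resize(a,(420,360),interpolation=cv2.INTER_CUBIC); a2=cv2.resize(a2,(375,325),interpolation=cv2.INTER_CUBIC); a2=np.vstack([a2,np.zeros((35,375,3),np.uint8)])
cv2.imwrite('pics/c2.png',np.hstack([a,a2]))
```

```text
[0.40357891 0.03889889 0.13427678]
```

View pics/c2.png

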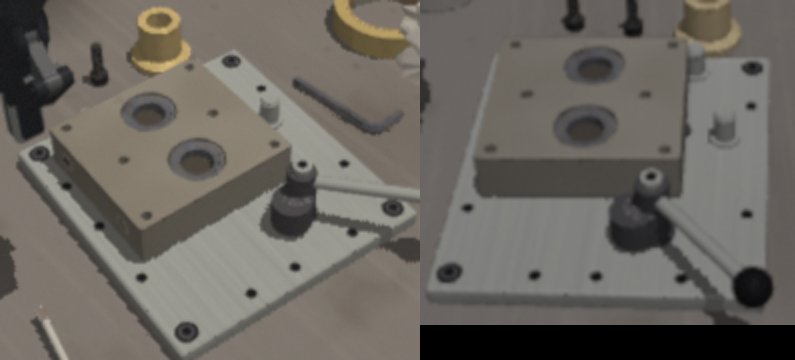

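The side crop shows the plate's far-left corner (688,42) right against the far-left pin (695,50), so it is wedged. I'll measure the plate pose.

```bash
cat >> h.py <<'E'
from scipy.optimize import least_squares
def T(p,L):
    c,s=np.cos(p[2]),np.sin(p[2]); L=np.atleast_2d(np.array(L,float))
    return np.c_[p[0]+c*L[:,0]-s*L[:,1],p[1]+s*L[:,0]+c*L[:,1],L[:,2]]
F=np.array([.537,.0173,-.095])
C=[(-.07,.065,.056),(.07,.065,.056),(.07,-.065,.056),(-.07,-.065,.056)]
def plate(cams,x0=(.53,.03,-.09)):
    f=lambda p:np.ravel([proj(r,T(p,l))[0]-u for r,U in cams for l,u in zip(C,U) if u is not None])
    r=least_squares(f,x0,loss='soft_l1'); q=r.x
    c,s=np.cos(F[2]),np.sin(F[2]); print('plate',q.round(4),'in fix mm',(1e3*np.array([[c,s],[-s,c]])@(q[:2]-F[:2])).round(1),'deg',np.degrees(q[2]-F[2]).round(2),f(q).round(1).tolist())
E
python3 - <<'E'
from h import *
A=lambda *p:[np.array(q) for q in p]
plate([(read_camera('scene'),A((236,266.5),(312.5,232.5),(355,272.5),(281.5,315))),(read_camera('side'),A((226,221),(302,221),(301,269),(217,269)))])
E
```

```text
plate [ 0.5194  0.0322 -0.0683] in fix mm [-18.9  13.2] deg 1.53 [-0.6, -2.3, -4.3, -4.6, 3.4, -0.3, 1.0, 0.7, 1.5, -0.2, 0.1, -0.3, -1.7, 0.7, -1.4, 0.6]
```

Call:
play_rows --commands '[{"dx": 0.98, "dy": 0.52, "dz": 0, "rx": 0, "ry": 0, "rz": 0, "jaw": -1}, {"dx": 0.98, "dy": 0.52, "dz": 0, "rx": 0, "ry": 0, "rz": 0, "jaw": -1}, {"dx": 0.98, "dy": 0.52, "dz": 0, "rx": 0, "ry": 0, "rz": 0, "jaw": -1}, {"dx": 0.98, "dy": 0.52, "dz": 0, "rx": 0, "ry": 0, "rz": 0, "jaw": -1}, {"dx": 0.98, "dy": 0.52, "dz": 0, "rx": 0, "ry": 0, "rz": 0, "jaw": -1}, {"dx": 0, "dy": 0, "dz": 0, "rx": 0, "ry": 0, "rz": 0, "jaw": -1}, {"dx": 0, "dy": 0, "dz": 0, "rx": 0, "ry": 0, "rz": 0, "jaw": -1}]'

```text
time: 8.23
tool_pos: [0.5465, 0.1175, 0.1268]
ee_rot: [0.047, 0.999, -0.0, -0.002]
contact_force: [-0.4, -1.1, -0.1]
grip_width: 0.0003
finger_force: 0.0
```

Run:
```python
from h import *
print(observe()['tool_pos'])
a=shot('wrist')['image']; cv2.imwrite('pics/w.png',a)
```

```text
[0.54653113 0.11752039 0.12679242]
```

View pics/w.png

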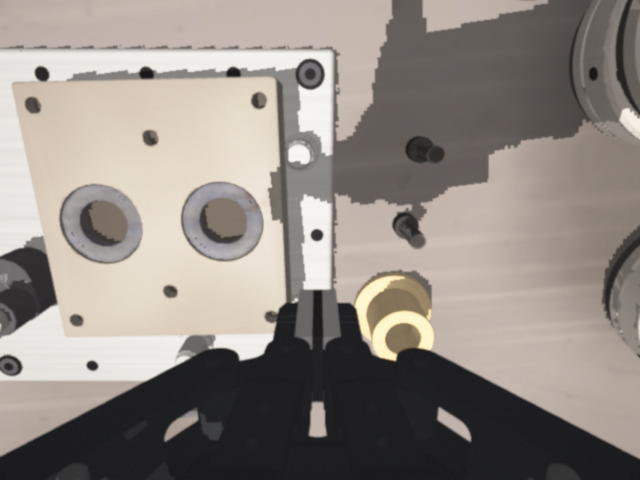

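The wrist view shows the fingers at (318,300), between the plate's left face (285) and the bush (360+), behind the near pin (300,152). The way down is clear.

Call:
play_rows --commands '[{"dx": 0, "dy": 0, "dz": -1, "rx": 0, "ry": 0, "rz": 0, "jaw": -1}, {"dx": 0, "dy": 0, "dz": -1, "rx": 0, "ry": 0, "rz": 0, "jaw": -1}, {"dx": 0, "dy": 0, "dz": -0.7, "rx": 0, "ry": 0, "rz": 0, "jaw": -1}, {"dx": 0, "dy": 0, "dz": -0.3, "rx": 0, "ry": 0, "rz": 0, "jaw": -1}, {"dx": 0, "dy": 0, "dz": 0, "rx": 0, "ry": 0, "rz": 0, "jaw": -1}]'

```text
time: 8.7
tool_pos: [0.5422, 0.116, 0.036]
ee_rot: [0.048, 0.999, -0.001, -0.004]
contact_force: [-0.7, -0.3, -0.1]
grip_width: -0.0002
finger_force: 0.0
```

Call:
play_rows --commands '[{"dx": 0, "dy": -0.1, "dz": 0, "rx": 0, "ry": 0, "rz": 0, "jaw": -1}, {"dx": 0, "dy": -0.1, "dz": 0, "rx": 0, "ry": 0, "rz": 0, "jaw": -1}, {"dx": 0, "dy": -0.1, "dz": 0, "rx": 0, "ry": 0, "rz": 0, "jaw": -1}]'

```text
time: 8.95
tool_pos: [0.5481, 0.1086, 0.0409]
ee_rot: [0.048, 0.999, 0.001, 0.002]
contact_force: [0.8, 3.0, -1.8]
grip_width: -0.0001
finger_force: 1.6
```

Call:
play_rows --commands '[{"dx": 0, "dy": -0.1, "dz": 0, "rx": 0, "ry": 0, "rz": 0, "jaw": -1}, {"dx": 0, "dy": -0.1, "dz": 0, "rx": 0, "ry": 0, "rz": 0, "jaw": -1}, {"dx": 0, "dy": 0, "dz": 0, "rx": 0, "ry": 0, "rz": 0, "jaw": -1}]'

```text
time: 9.2
tool_pos: [0.5482, 0.1021, 0.0408]
ee_rot: [0.048, 0.999, 0.0, 0.002]
contact_force: [1.0, 3.2, 1.8]
grip_width: -0.0
finger_force: 1.6
```

Call:
play_rows --commands '[{"dx": 0, "dy": 0.2, "dz": 0, "rx": 0, "ry": 0, "rz": 0, "jaw": -1}, {"dx": 0, "dy": 0, "dz": 1, "rx": 0, "ry": 0, "rz": 0, "jaw": -1}, {"dx": 0, "dy": 0, "dz": 1, "rx": 0, "ry": 0, "rz": 0, "jaw": -1}, {"dx": -0.9, "dy": -0.45, "dz": 0, "rx": 0, "ry": 0, "rz": 0, "jaw": -1}, {"dx": -0.9, "dy": -0.45, "dz": 0, "rx": 0, "ry": 0, "rz": 0, "jaw": -1}, {"dx": -0.9, "dy": -0.45, "dz": 0, "rx": 0, "ry": 0, "rz": 0, "jaw": -1}, {"dx": -0.9, "dy": -0.45, "dz": 0, "rx": 0, "ry": 0, "rz": 0, "jaw": -1}, {"dx": -0.9, "dy": -0.45, "dz": 0, "rx": 0, "ry": 0, "rz": 0, "jaw": -1}, {"dx": 0, "dy": 0, "dz": 0, "rx": 0, "ry": 0, "rz": 0, "jaw": -1}]'

```text
time: 9.95
tool_pos: [0.4034, 0.0391, 0.0972]
ee_rot: [0.047, 0.999, -0.001, -0.005]
contact_force: [0.6, 0.8, -1.1]
grip_width: -0.0001
finger_force: 0.0
```

Run:
```python
from h import *
print(observe()['tool_pos'])
a=shot('scene')['image'][210:370,215:395]; a2=shot('side')['image'][205:335,205:335]
a=cv2.resize(a,None,fx=2.3,fy=2.3,interpolation=cv2.INTER_CUBIC); a2=cv2.resize(a2,None,fx=2.8,fy=2.8,interpolation=cv2.INTER_CUBIC);
h=min(a.shape[0],a2.shape[0]); cv2.imwrite('pics/c3.png',np.hstack([a[:h],a2[:h]])); print(a.shape)
```

```text
[0.40344936 0.03912652 0.09721386]
(368, 414, 3)
```

View pics/c3.png

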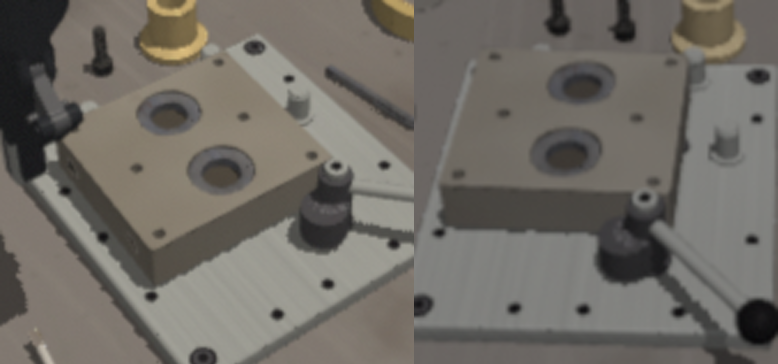

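The plate has moved right, with its far-left corner at about (689,52) in the side view. I'll go down and push forward.

Call:
play_rows --commands '[{"dx": 0, "dy": 0.3, "dz": -0.9, "rx": 0, "ry": 0, "rz": 0, "jaw": -1}, {"dx": 0, "dy": 0, "dz": -0.8, "rx": 0, "ry": 0, "rz": 0, "jaw": -1}, {"dx": 0, "dy": 0, "dz": -0.3, "rx": 0, "ry": 0, "rz": 0, "jaw": -1}, {"dx": 0.4, "dy": -0.03, "dz": 0, "rx": 0, "ry": 0, "rz": 0, "jaw": -1}, {"dx": 0.4, "dy": -0.03, "dz": 0, "rx": 0, "ry": 0, "rz": 0, "jaw": -1}, {"dx": 0, "dy": 0, "dz": 0, "rx": 0, "ry": 0, "rz": 0, "jaw": -1}]'

```text
time: 10.55
tool_pos: [0.4393, 0.0479, 0.0398]
ee_rot: [0.047, 0.999, -0.0, 0.002]
contact_force: [0.5, -0.1, 0.5]
grip_width: -0.0003
finger_force: 0.0
```

Call:
play_rows --commands '[{"dx": 0.12, "dy": -0.01, "dz": 0, "rx": 0, "ry": 0, "rz": 0, "jaw": -1}, {"dx": 0.12, "dy": -0.01, "dz": 0, "rx": 0, "ry": 0, "rz": 0, "jaw": -1}, {"dx": 0.12, "dy": -0.01, "dz": 0, "rx": 0, "ry": 0, "rz": 0, "jaw": -1}]'

```text
time: 10.8
tool_pos: [0.4414, 0.0472, 0.0385]
ee_rot: [0.047, 0.999, -0.0, -0.006]
contact_force: [-9.2, 1.1, 6.3]
grip_width: 0.0
finger_force: 4.5
```

Call:
play_rows --commands '[{"dx": 0.12, "dy": -0.01, "dz": 0, "rx": 0, "ry": 0, "rz": 0, "jaw": -1}, {"dx": 0.12, "dy": -0.01, "dz": 0, "rx": 0, "ry": 0, "rz": 0, "jaw": -1}]'

```text
time: 10.97
tool_pos: [0.4483, 0.0467, 0.0384]
ee_rot: [0.047, 0.999, -0.0, -0.006]
contact_force: [-7.6, 1.5, 4.7]
grip_width: 0.0002
finger_force: 3.9
```

Run:
```python
from h import *
A=lambda *p:[np.array(q) for q in p]
S=lambda u,v:np.array([215+u/2.3,210+v/2.3]); D=lambda u,v:np.array([205+(u-414)/2.8,205+v/2.8])
sc=read_camera('scene'); sd=read_camera('side')
plate([(sc,[None,S(231,50),S(330,152),S(152,246)]),(sd,[D(475,52),D(690,51),D(676,185),D(444,185)])])
plate([(sd,[D(475,52),D(690,51),D(676,185),D(444,185)])])
c=lambda x,y,z:np.round([proj(r,T(F,(x,y,z)))[0] for r in (sc,sd)],1).tolist()
print('far-left pin top',c(.052,.088,.041),'far',c(.078,.015,.041))
print(observe()['tool_pos'],observe()['contact_force'])
```

```text
plate [ 0.5192  0.0273 -0.1041] in fix mm [-18.6   8.3] deg -0.52 [-3.4, -2.1, 1.9, -0.5, 1.0, 0.5, 1.8, -1.9, -0.3, 0.0, -0.9, 1.7, -1.7, -0.5]
plate [ 0.5196  0.0273 -0.073 ] in fix mm [-18.2   8.3] deg 1.26 [0.8, -1.2, -1.1, -0.7, 0.7, 0.8, -0.5, 0.5]
far-left pin top [[307.0, 231.4], [304.0, 224.3]] far [[345.4, 249.1], [316.1, 250.3]]
[0.45086534 0.0465442  0.03856289] [-2.89699788  0.90868231 -2.01098981]
```

Call:
play_rows --commands '[{"dx": 0.1, "dy": -0.01, "dz": 0, "rx": 0, "ry": 0, "rz": 0, "jaw": -1}, {"dx": 0.1, "dy": -0.01, "dz": 0, "rx": 0, "ry": 0, "rz": 0, "jaw": -1}]'

```text
time: 11.23
tool_pos: [0.4554, 0.0461, 0.0385]
ee_rot: [0.047, 0.999, -0.0, -0.004]
contact_force: [-5.9, 1.1, 1.2]
grip_width: 0.0001
finger_force: 3.0
```

Call:
play_rows --commands '[{"dx": 0.07, "dy": 0, "dz": 0, "rx": 0, "ry": 0, "rz": 0, "jaw": -1}, {"dx": 0.07, "dy": 0, "dz": 0, "rx": 0, "ry": 0, "rz": 0, "jaw": -1}]'

```text
time: 11.4
tool_pos: [0.4597, 0.0459, 0.0384]
ee_rot: [0.047, 0.999, -0.0, -0.005]
contact_force: [-12.1, 0.9, 8.3]
grip_width: -0.0003
finger_force: 5.8
```

Call:
play_rows --commands '[{"dx": 0.05, "dy": 0, "dz": 0, "rx": 0, "ry": 0, "rz": 0, "jaw": -1}, {"dx": 0.05, "dy": 0, "dz": 0, "rx": 0, "ry": 0, "rz": 0, "jaw": -1}]'

```text
time: 11.57
tool_pos: [0.4597, 0.0458, 0.0382]
ee_rot: [0.047, 0.999, -0.0, -0.008]
contact_force: [-16.0, 0.6, 10.1]
grip_width: -0.0001
finger_force: 8.0
```

Call:
play_rows --commands '[{"dx": -1, "dy": 0, "dz": 0, "rx": 0, "ry": 0, "rz": 0, "jaw": -1}, {"dx": 0, "dy": -0.96, "dz": 0, "rx": 0, "ry": 0, "rz": 0, "jaw": -1}, {"dx": 0, "dy": -0.96, "dz": 0, "rx": 0, "ry": 0, "rz": 0, "jaw": -1}, {"dx": 0, "dy": -0.96, "dz": 0, "rx": 0, "ry": 0, "rz": 0, "jaw": -1}, {"dx": 0, "dy": -0.96, "dz": 0, "rx": 0, "ry": 0, "rz": 0, "jaw": -1}, {"dx": 0, "dy": 0, "dz": 0, "rx": 0, "ry": 0, "rz": 0, "jaw": -1}, {"dx": 0.74, "dy": 0, "dz": 0, "rx": 0, "ry": 0, "rz": 0, "jaw": -1}, {"dx": 0.74, "dy": 0, "dz": 0, "rx": 0, "ry": 0, "rz": 0, "jaw": -1}, {"dx": 0.74, "dy": 0, "dz": 0, "rx": 0, "ry": 0, "rz": 0, "jaw": -1}, {"dx": 0, "dy": 0, "dz": -0.1, "rx": 0, "ry": 0, "rz": 0, "jaw": -1}]'

```text
time: 12.4
tool_pos: [0.5112, -0.0705, 0.0387]
ee_rot: [0.047, 0.999, -0.001, 0.006]
contact_force: [1.5, -1.3, 0.2]
grip_width: -0.0
finger_force: 0.0
```

Call:
play_rows --commands '[{"dx": 0.02, "dy": 0.2, "dz": 0, "rx": 0, "ry": 0, "rz": 0, "jaw": -1}, {"dx": 0.02, "dy": 0.2, "dz": 0, "rx": 0, "ry": 0, "rz": 0, "jaw": -1}, {"dx": 0.01, "dy": 0.1, "dz": 0, "rx": 0, "ry": 0, "rz": 0, "jaw": -1}, {"dx": 0.01, "dy": 0.1, "dz": 0, "rx": 0, "ry": 0, "rz": 0, "jaw": -1}]'

```text
time: 12.73
tool_pos: [0.5038, -0.0508, 0.036]
ee_rot: [0.047, 0.999, -0.0, -0.001]
contact_force: [-2.3, -6.6, 0.2]
grip_width: -0.0003
finger_force: 2.6
```

Call:
play_rows --commands '[{"dx": 0.01, "dy": 0.1, "dz": 0, "rx": 0, "ry": 0, "rz": 0, "jaw": -1}, {"dx": 0.01, "dy": 0.1, "dz": 0, "rx": 0, "ry": 0, "rz": 0, "jaw": -1}, {"dx": 0.005, "dy": 0.05, "dz": 0, "rx": 0, "ry": 0, "rz": 0, "jaw": -1}]'

```text
time: 12.98
tool_pos: [0.5035, -0.0447, 0.0359]
ee_rot: [0.046, 0.999, -0.001, -0.002]
contact_force: [-4.2, -6.2, 1.8]
grip_width: -0.0004
finger_force: 3.7
```

Call:
play_rows --commands '[{"dx": 0.005, "dy": 0.05, "dz": 0, "rx": 0, "ry": 0, "rz": 0, "jaw": -1}, {"dx": 0.005, "dy": 0.05, "dz": 0, "rx": 0, "ry": 0, "rz": 0, "jaw": -1}]'

```text
time: 13.15
tool_pos: [0.5036, -0.0431, 0.036]
ee_rot: [0.046, 0.999, -0.002, -0.002]
contact_force: [-5.1, -15.1, 2.5]
grip_width: 0.0003
finger_force: 7.8
```

Call:
play_rows --commands '[{"dx": 0.005, "dy": 0.05, "dz": 0, "rx": 0, "ry": 0, "rz": 0, "jaw": -1}, {"dx": 0.005, "dy": 0.05, "dz": 0, "rx": 0, "ry": 0, "rz": 0, "jaw": -1}]'

```text
time: 13.32
tool_pos: [0.5037, -0.0428, 0.036]
ee_rot: [0.044, 0.999, -0.005, -0.002]
contact_force: [-6.6, -24.9, 1.5]
grip_width: 0.0001
finger_force: 12.8
```

Contact came 2 mm earlier than the expected seat, so I'll back off and check.

Call:
play_rows --commands '[{"dx": -0.1, "dy": -0.6, "dz": 0, "rx": 0, "ry": 0, "rz": 0, "jaw": -1}, {"dx": -1, "dy": 0, "dz": 0, "rx": 0, "ry": 0, "rz": 0, "jaw": -1}, {"dx": -1, "dy": 0, "dz": 0, "rx": 0, "ry": 0, "rz": 0, "jaw": -1}, {"dx": -1, "dy": 0, "dz": 1, "rx": 0, "ry": 0, "rz": 0, "jaw": -1}, {"dx": 0, "dy": 0, "dz": 1, "rx": 0, "ry": 0, "rz": 0, "jaw": -1}, {"dx": 0, "dy": 0, "dz": 0, "rx": 0, "ry": 0, "rz": 0, "jaw": -1}]'

```text
time: 13.82
tool_pos: [0.415, -0.0562, 0.0992]
ee_rot: [0.048, 0.999, -0.001, 0.003]
contact_force: [1.7, -0.1, 0.8]
grip_width: 0.0002
finger_force: 0.0
```

Run:
```python
from h import *
print(observe()['tool_pos'])
a=shot('scene')['image'][220:340,225:375]; a2=shot('side')['image'][210:290,210:340]
cv2.imwrite('pics/c4s.png',a); 
a=cv2.resize(a,None,fx=2.5,fy=2.5,interpolation=cv2.INTER_CUBIC); a2=cv2.resize(a2,None,fx=3.25,fy=3.25,interpolation=cv2.INTER_CUBIC)
h=300; a2=np.vstack([a2,np.zeros((40,a2.shape[1],3),np.uint8)]); cv2.imwrite('pics/c4.png',np.hstack([a[:h],a2[:h]])); print(a.shape,a2.shape)
```

```text
[ 0.41495892 -0.05618001  0.09916895]
(300, 375, 3) (300, 422, 3)
```

View pics/c4.png

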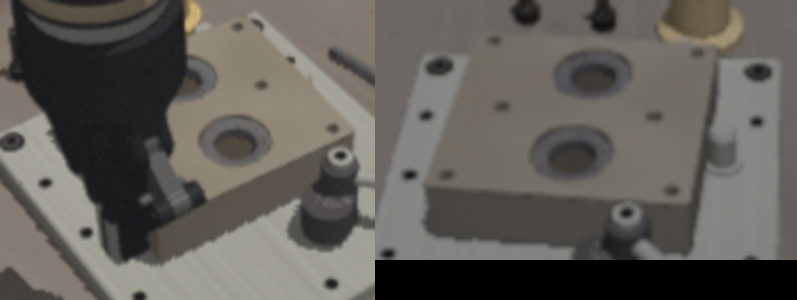

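Run:
```python
from h import *
D=lambda u,v:np.array([210+(u-375)/3.25,210+v/3.25]); S=lambda u,v:np.array([225+u/2.5,220+v/2.5])
sc=read_camera('scene'); sd=read_camera('side')
plate([(sd,[D(483,35),D(718,42),D(695,200),D(428,185)]),(sc,[None,None,S(353,132),None])])
plate([(sd,[D(483,35),D(718,42),D(695,200),D(428,185)])])
```

```text
plate [ 0.5403  0.031  -0.156 ] in fix mm [ 2.  13.9] deg -3.49 [-1.1, -2.0, 0.6, -0.1, -0.3, 0.6, -0.9, -0.0, 2.1, -2.8]
plate [ 0.541   0.0307 -0.1494] in fix mm [ 2.7 13.7] deg -3.12 [-1.0, -1.8, 0.8, -0.2, 0.4, 0.5, -0.3, 0.3]
```

Call:
play_rows --commands '[{"dx": 0, "dy": 0.76, "dz": 0, "rx": 0, "ry": 0, "rz": 0, "jaw": -1}, {"dx": 0, "dy": 0.76, "dz": -0.5, "rx": 0, "ry": 0, "rz": 0, "jaw": -1}, {"dx": 0, "dy": 0, "dz": -1, "rx": 0, "ry": 0, "rz": 0, "jaw": -1}, {"dx": 0, "dy": 0, "dz": -0.6, "rx": 0, "ry": 0, "rz": 0, "jaw": -1}, {"dx": 0.4, "dy": -0.04, "dz": 0, "rx": 0, "ry": 0, "rz": 0, "jaw": -1}, {"dx": 0.2, "dy": -0.02, "dz": 0, "rx": 0, "ry": 0, "rz": 0, "jaw": -1}, {"dx": 0.1, "dy": -0.01, "dz": 0, "rx": 0, "ry": 0, "rz": 0, "jaw": -1}]'

```text
time: 14.6
tool_pos: [0.436, -0.0124, 0.032]
ee_rot: [0.047, 0.999, 0.0, -0.0]
contact_force: [0.1, -0.9, 0.1]
grip_width: 0.0
finger_force: 0.0
```

Call:
play_rows --commands '[{"dx": 0.1, "dy": -0.01, "dz": 0, "rx": 0, "ry": 0, "rz": 0, "jaw": -1}, {"dx": 0.1, "dy": -0.01, "dz": 0, "rx": 0, "ry": 0, "rz": 0, "jaw": -1}, {"dx": 0.1, "dy": -0.01, "dz": 0, "rx": 0, "ry": 0, "rz": 0, "jaw": -1}]'

```text
time: 14.85
tool_pos: [0.4446, -0.0135, 0.0331]
ee_rot: [0.047, 0.999, -0.0, 0.0]
contact_force: [-0.2, -1.0, -0.2]
grip_width: 0.0003
finger_force: 0.0
```

Call:
play_rows --commands '[{"dx": 0.1, "dy": -0.01, "dz": 0, "rx": 0, "ry": 0, "rz": 0, "jaw": -1}, {"dx": 0.1, "dy": -0.01, "dz": 0, "rx": 0, "ry": 0, "rz": 0, "jaw": -1}, {"dx": 0.05, "dy": 0, "dz": 0, "rx": 0, "ry": 0, "rz": 0, "jaw": -1}]'

```text
time: 15.1
tool_pos: [0.4495, -0.0139, 0.0326]
ee_rot: [0.047, 0.999, 0.0, -0.003]
contact_force: [-5.7, -0.5, 4.2]
grip_width: -0.0001
finger_force: 3.1
```

Call:
play_rows --commands '[{"dx": 0.05, "dy": 0, "dz": 0, "rx": 0, "ry": 0, "rz": 0, "jaw": -1}, {"dx": 0.05, "dy": 0, "dz": 0, "rx": 0, "ry": 0, "rz": 0, "jaw": -1}]'

```text
time: 15.27
tool_pos: [0.4496, -0.0137, 0.0318]
ee_rot: [0.047, 0.999, 0.0, -0.006]
contact_force: [-11.5, 0.0, 6.7]
grip_width: 0.0002
finger_force: 5.2
```

Call:
play_rows --commands '[{"dx": 0.05, "dy": 0, "dz": 0, "rx": 0, "ry": 0, "rz": 0, "jaw": -1}, {"dx": 0.05, "dy": 0, "dz": 0, "rx": 0, "ry": 0, "rz": 0, "jaw": -1}]'

```text
time: 15.43
tool_pos: [0.4496, -0.0135, 0.0312]
ee_rot: [0.047, 0.999, 0.0, -0.009]
contact_force: [-15.0, -1.9, 11.8]
grip_width: -0.0
finger_force: 7.4
```

Call:
play_rows --commands '[{"dx": 0, "dy": 0, "dz": 0.15, "rx": 0, "ry": 0, "rz": 0, "jaw": -1}, {"dx": 0.05, "dy": 0, "dz": 0.05, "rx": 0, "ry": 0, "rz": 0, "jaw": -1}, {"dx": 0.05, "dy": 0, "dz": 0.05, "rx": 0, "ry": 0, "rz": 0, "jaw": -1}]'

```text
time: 15.68
tool_pos: [0.4506, -0.0136, 0.037]
ee_rot: [0.047, 0.999, -0.0, -0.01]
contact_force: [-11.7, -3.7, -3.6]
grip_width: -0.0003
finger_force: 5.9
```

Call:
play_rows --commands '[{"dx": 0.05, "dy": 0, "dz": 0.05, "rx": 0, "ry": 0, "rz": 0, "jaw": -1}, {"dx": 0.05, "dy": 0, "dz": 0.05, "rx": 0, "ry": 0, "rz": 0, "jaw": -1}]'

```text
time: 15.85
tool_pos: [0.4508, -0.0136, 0.039]
ee_rot: [0.047, 0.999, -0.0, -0.013]
contact_force: [-15.3, -4.4, -3.4]
grip_width: 0.0001
finger_force: 7.4
```

Call:
play_rows --commands '[{"dx": 0.08, "dy": -0.03, "dz": 0.01, "rx": 0, "ry": 0, "rz": 0, "jaw": -1}, {"dx": 0.08, "dy": -0.03, "dz": 0.01, "rx": 0, "ry": 0, "rz": 0, "jaw": -1}]'

```text
time: 16.02
tool_pos: [0.4514, -0.0153, 0.0383]
ee_rot: [0.046, 0.999, -0.0, -0.018]
contact_force: [-21.5, -5.9, -1.6]
grip_width: -0.0003
finger_force: 10.5
```

Call:
play_rows --commands '[{"dx": 0.08, "dy": -0.03, "dz": 0.01, "rx": 0, "ry": 0, "rz": 0, "jaw": -1}, {"dx": 0.08, "dy": -0.03, "dz": 0.01, "rx": 0, "ry": 0, "rz": 0, "jaw": -1}]'

```text
time: 16.18
tool_pos: [0.4519, -0.0172, 0.0376]
ee_rot: [0.046, 0.999, -0.0, -0.022]
contact_force: [-28.0, -8.2, -1.0]
grip_width: -0.0
finger_force: 13.2
```

Call:
play_rows --commands '[{"dx": -0.9, "dy": 0, "dz": 0, "rx": 0, "ry": 0, "rz": 0, "jaw": -1}, {"dx": 0, "dy": -0.9, "dz": 0, "rx": 0, "ry": 0, "rz": 0, "jaw": -1}, {"dx": 0, "dy": -0.95, "dz": 0, "rx": 0, "ry": 0, "rz": 0, "jaw": -1}, {"dx": 0, "dy": 0, "dz": -0.1, "rx": 0, "ry": 0, "rz": 0, "jaw": -1}, {"dx": 0.7, "dy": 0, "dz": 0, "rx": 0, "ry": 0, "rz": 0, "jaw": -1}, {"dx": 0.7, "dy": 0, "dz": 0, "rx": 0, "ry": 0, "rz": 0, "jaw": -1}, {"dx": 0.7, "dy": 0, "dz": 0, "rx": 0, "ry": 0, "rz": 0, "jaw": -1}, {"dx": 0, "dy": 0, "dz": 0, "rx": 0, "ry": 0, "rz": 0, "jaw": -1}]'

```text
time: 16.85
tool_pos: [0.5151, -0.0737, 0.0429]
ee_rot: [0.047, 0.999, -0.001, 0.004]
contact_force: [1.1, -0.2, 0.2]
grip_width: -0.0002
finger_force: 0.0
```

Run:
```python
from h import *
o=observe();print(o['tool_pos'],o['ee_rot'])
# edge-fit plate from side-camera mask + show edges numerically
import cv2
for c in ('side','scene'):
    r=read_camera(c); t=trace(c,'plate_center')
    for d in t[:3]:
        m=d['pixels'].astype(np.uint8); ys,xs=np.nonzero(m); print(c,round(d['p'],2),m.sum(),xs.min(),xs.max(),ys.min(),ys.max())
        k,_=cv2.findContours(m,0,2); h=cv2.convexHull(max(k,key=cv2.contourArea)); print(cv2.approxPolyDP(h,3,True).reshape(-1,2).tolist())
```

```text
[ 0.51510304 -0.07367298  0.04286481] [ 4.74294398e-02  9.98865472e-01 -5.08308952e-04  4.23782326e-03]
side 0.62 3065 225 314 222 286
[[312, 223], [308, 285], [264, 284], [264, 246], [273, 223]]
scene 0.94 4109 249 367 234 324
[[306, 234], [326, 307], [291, 324], [252, 276], [249, 260]]
```

Call:
play_rows --commands '[{"dx": 0, "dy": 0.2, "dz": -0.2, "rx": 0, "ry": 0, "rz": 0, "jaw": -1}, {"dx": 0.02, "dy": 0.2, "dz": 0, "rx": 0, "ry": 0, "rz": 0, "jaw": -1}, {"dx": 0.01, "dy": 0.2, "dz": 0, "rx": 0, "ry": 0, "rz": 0, "jaw": -1}, {"dx": 0.01, "dy": 0.15, "dz": 0, "rx": 0, "ry": 0, "rz": 0, "jaw": -1}]'

```text
time: 17.38
tool_pos: [0.5096, -0.0496, 0.0351]
ee_rot: [0.047, 0.999, 0.0, -0.0]
contact_force: [0.2, 0.5, -0.7]
grip_width: 0.0001
finger_force: 0.0
```

Call:
play_rows --commands '[{"dx": 0.01, "dy": 0.08, "dz": 0, "rx": 0, "ry": 0, "rz": 0, "jaw": -1}, {"dx": 0.01, "dy": 0.08, "dz": 0, "rx": 0, "ry": 0, "rz": 0, "jaw": -1}]'

```text
time: 17.55
tool_pos: [0.5104, -0.0459, 0.0353]
ee_rot: [0.046, 0.999, -0.001, -0.001]
contact_force: [-2.7, -5.8, 0.1]
grip_width: 0.0002
finger_force: 2.7
```

Call:
play_rows --commands '[{"dx": 0, "dy": 0.06, "dz": 0, "rx": 0, "ry": 0, "rz": 0, "jaw": -1}, {"dx": 0, "dy": 0.06, "dz": 0, "rx": 0, "ry": 0, "rz": 0, "jaw": -1}]'

```text
time: 17.72
tool_pos: [0.5103, -0.0432, 0.0353]
ee_rot: [0.046, 0.999, -0.001, -0.001]
contact_force: [-1.8, -10.4, 0.5]
grip_width: -0.0003
finger_force: 5.8
```

Call:
play_rows --commands '[{"dx": 0, "dy": 0.06, "dz": 0, "rx": 0, "ry": 0, "rz": 0, "jaw": -1}, {"dx": 0, "dy": 0.06, "dz": 0, "rx": 0, "ry": 0, "rz": 0, "jaw": -1}]'

```text
time: 17.88
tool_pos: [0.5105, -0.0429, 0.0355]
ee_rot: [0.045, 0.999, -0.004, -0.0]
contact_force: [-3.4, -22.4, 0.8]
grip_width: -0.0003
finger_force: 11.4
```

Call:
play_rows --commands '[{"dx": 0, "dy": 0.06, "dz": 0, "rx": 0, "ry": 0, "rz": 0, "jaw": -1}, {"dx": 0, "dy": 0.06, "dz": 0, "rx": 0, "ry": 0, "rz": 0, "jaw": -1}]'

```text
time: 18.05
tool_pos: [0.5107, -0.0426, 0.0359]
ee_rot: [0.043, 0.999, -0.007, -0.0]
contact_force: [-6.3, -33.4, 2.1]
grip_width: -0.0002
finger_force: 17.2
```

Call:
play_rows --commands '[{"dx": -0.1, "dy": -0.7, "dz": 0, "rx": 0, "ry": 0, "rz": 0, "jaw": -1}, {"dx": 0, "dy": 0, "dz": 1, "rx": 0, "ry": 0, "rz": 0, "jaw": -1}, {"dx": 0, "dy": 0, "dz": 1, "rx": 0, "ry": 0, "rz": 0, "jaw": -1}, {"dx": 0, "dy": 0, "dz": 0.6, "rx": 0, "ry": 0, "rz": 0, "jaw": -1}, {"dx": 0.85, "dy": 0.75, "dz": 0, "rx": 0, "ry": 0, "rz": 0, "jaw": -1}, {"dx": 0.85, "dy": 0.75, "dz": 0, "rx": 0, "ry": 0, "rz": 0, "jaw": -1}, {"dx": 0.85, "dy": 0.75, "dz": 0, "rx": 0, "ry": 0, "rz": 0, "jaw": -1}, {"dx": 0.85, "dy": 0.75, "dz": 0, "rx": 0, "ry": 0, "rz": 0, "jaw": -1}, {"dx": 0.85, "dy": 0.75, "dz": 0, "rx": 0, "ry": 0, "rz": 0, "jaw": -1}, {"dx": 0, "dy": 0, "dz": 0, "rx": 0, "ry": 0, "rz": 0, "jaw": -1}, {"dx": 0, "dy": 0, "dz": 0, "rx": 0, "ry": 0, "rz": 0, "jaw": -1}]'

```text
time: 18.97
tool_pos: [0.6366, 0.0581, 0.1135]
ee_rot: [0.046, 0.999, 0.0, 0.0]
contact_force: [0.2, -0.1, -0.1]
grip_width: 0.0
finger_force: 0.0
```

Run:
```python
from h import *
o=observe();print(o['tool_pos'],o['ee_rot'])
r=shot('wrist','w2.png')
p=lambda x,y,z:proj(r,T(F,(x,y,z)))[0].round(0).tolist()
print('pins top far,FL,NL',p(.078,.015,.041),p(.052,.088,.041),p(-.052,.088,.041),'home corners',[p(a,.015+b,.056) for a,b,_ in C])
for t in trace('wrist','plate_center')[:1]:
    m=t['pixels'].astype(np.uint8); k,_=cv2.findContours(m,0,2); h=cv2.convexHull(max(k,key=cv2.contourArea)); print(t['p'],cv2.approxPolyDP(h,4,True).reshape(-1,2).tolist())
```

```text
[0.63655818 0.05806186 0.11345319] [4.62237355e-02 9.98931022e-01 1.90981599e-04 3.77278301e-04]
pins top far,FL,NL [251.0, 222.0] [390.0, 174.0] [402.0, -59.0] home corners [[392.0, -126.0], [377.0, 214.0], [115.0, 214.0], [67.0, -127.0]]
```

View pics/w2.png

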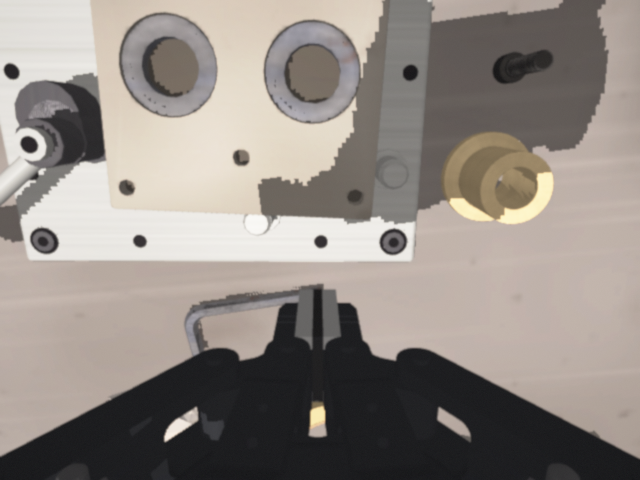

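The wrist view shows the slab's far edge level (row 261), while the plate's far edge runs from (112,207) to (370,218). The plate is still turned about 2° clockwise, touching the far pin (258,222) but clear of the far-left pin (392,172). A small push back on the left of the far face will turn it square.

Call:
play_rows --commands '[{"dx": 0.1, "dy": 0, "dz": -1, "rx": 0, "ry": 0, "rz": 0, "jaw": -1}, {"dx": 0, "dy": 0, "dz": -0.9, "rx": 0, "ry": 0, "rz": 0, "jaw": -1}, {"dx": 0, "dy": 0, "dz": -0.65, "rx": 0, "ry": 0, "rz": 0, "jaw": -1}, {"dx": 0, "dy": 0, "dz": 0, "rx": 0, "ry": 0, "rz": 0, "jaw": -1}, {"dx": -0.15, "dy": 0.01, "dz": 0, "rx": 0, "ry": 0, "rz": 0, "jaw": -1}, {"dx": -0.15, "dy": 0.01, "dz": 0, "rx": 0, "ry": 0, "rz": 0, "jaw": -1}]'

```text
time: 19.57
tool_pos: [0.6297, 0.0565, 0.0381]
ee_rot: [0.048, 0.999, 0.0, 0.001]
contact_force: [0.9, 0.5, 1.2]
grip_width: -0.0004
finger_force: 0.0
```

Call:
play_rows --commands '[{"dx": -0.1, "dy": 0.01, "dz": 0, "rx": 0, "ry": 0, "rz": 0, "jaw": -1}, {"dx": -0.1, "dy": 0.01, "dz": 0, "rx": 0, "ry": 0, "rz": 0, "jaw": -1}]'

```text
time: 19.73
tool_pos: [0.6248, 0.0576, 0.039]
ee_rot: [0.047, 0.999, 0.0, 0.002]
contact_force: [3.7, -0.0, -0.4]
grip_width: 0.0001
finger_force: 1.5
```

Call:
play_rows --commands '[{"dx": -0.08, "dy": 0.01, "dz": 0, "rx": 0, "ry": 0, "rz": 0, "jaw": -1}, {"dx": -0.07, "dy": 0.01, "dz": 0, "rx": 0, "ry": 0, "rz": 0, "jaw": -1}, {"dx": 0, "dy": 0, "dz": 0, "rx": 0, "ry": 0, "rz": 0, "jaw": -1}]'

```text
time: 19.98
tool_pos: [0.6214, 0.0587, 0.0389]
ee_rot: [0.047, 0.999, 0.0, 0.003]
contact_force: [2.8, 0.9, 2.4]
grip_width: 0.0
finger_force: 1.9
```

Call:
play_rows --commands '[{"dx": -0.03, "dy": 0, "dz": 0, "rx": 0, "ry": 0, "rz": 0, "jaw": -1}, {"dx": 0.3, "dy": 0, "dz": 0, "rx": 0, "ry": 0, "rz": 0, "jaw": -1}, {"dx": 0, "dy": 0, "dz": 0.9, "rx": 0, "ry": 0, "rz": 0, "jaw": -1}, {"dx": 0, "dy": 0, "dz": 0.9, "rx": 0, "ry": 0, "rz": 0, "jaw": -1}, {"dx": 0, "dy": 0, "dz": 0.9, "rx": 0, "ry": 0, "rz": 0, "jaw": -1}, {"dx": -0.83, "dy": -0.87, "dz": 0, "rx": 0, "ry": 0, "rz": 0, "jaw": -1}, {"dx": -0.83, "dy": -0.87, "dz": 0, "rx": 0, "ry": 0, "rz": 0, "jaw": -1}, {"dx": -0.83, "dy": -0.87, "dz": 0, "rx": 0, "ry": 0, "rz": 0, "jaw": -1}, {"dx": -0.83, "dy": -0.87, "dz": 0, "rx": 0, "ry": 0, "rz": 0, "jaw": -1}, {"dx": -0.83, "dy": -0.87, "dz": 0, "rx": 0, "ry": 0, "rz": 0, "jaw": -1}, {"dx": 0, "dy": 0, "dz": 0, "rx": 0, "ry": 0, "rz": 0, "jaw": -1}, {"dx": 0, "dy": 0, "dz": 0, "rx": 0, "ry": 0, "rz": 0, "jaw": -1}]'

```text
time: 20.98
tool_pos: [0.4999, -0.0729, 0.117]
ee_rot: [0.049, 0.999, 0.0, -0.002]
contact_force: [0.5, -0.5, 0.2]
grip_width: -0.0
finger_force: 0.0
```

Call:
play_rows --commands '[{"dx": 0.1, "dy": 0, "dz": -1, "rx": 0, "ry": 0, "rz": 0, "jaw": -1}, {"dx": 0, "dy": 0, "dz": -1, "rx": 0, "ry": 0, "rz": 0, "jaw": -1}, {"dx": 0, "dy": 0, "dz": -0.7, "rx": 0, "ry": 0, "rz": 0, "jaw": -1}, {"dx": 0, "dy": 0, "dz": 0, "rx": 0, "ry": 0, "rz": 0, "jaw": -1}, {"dx": 0.02, "dy": 0.25, "dz": 0, "rx": 0, "ry": 0, "rz": 0, "jaw": -1}, {"dx": 0.02, "dy": 0.2, "dz": 0, "rx": 0, "ry": 0, "rz": 0, "jaw": -1}, {"dx": 0.02, "dy": 0.15, "dz": 0, "rx": 0, "ry": 0, "rz": 0, "jaw": -1}]'

```text
time: 21.57
tool_pos: [0.5092, -0.0532, 0.0384]
ee_rot: [0.047, 0.999, -0.0, 0.001]
contact_force: [0.2, -0.7, 0.5]
grip_width: -0.0003
finger_force: 0.0
```

Call:
play_rows --commands '[{"dx": 0.01, "dy": 0.12, "dz": 0, "rx": 0, "ry": 0, "rz": 0, "jaw": -1}, {"dx": 0.01, "dy": 0.1, "dz": 0, "rx": 0, "ry": 0, "rz": 0, "jaw": -1}]'

```text
time: 21.73
tool_pos: [0.5093, -0.0469, 0.0383]
ee_rot: [0.047, 0.999, -0.0, 0.001]
contact_force: [0.4, 1.2, 0.5]
grip_width: 0.0002
finger_force: 0.0
```

Call:
play_rows --commands '[{"dx": 0.01, "dy": 0.08, "dz": 0, "rx": 0, "ry": 0, "rz": 0, "jaw": -1}, {"dx": 0.01, "dy": 0.08, "dz": 0, "rx": 0, "ry": 0, "rz": 0, "jaw": -1}]'

```text
time: 21.9
tool_pos: [0.5092, -0.0436, 0.0379]
ee_rot: [0.046, 0.999, -0.001, 0.001]
contact_force: [-2.0, -7.4, 3.0]
grip_width: 0.0001
finger_force: 3.4
```

Call:
play_rows --commands '[{"dx": 0.005, "dy": 0.06, "dz": 0, "rx": 0, "ry": 0, "rz": 0, "jaw": -1}, {"dx": 0.005, "dy": 0.06, "dz": 0, "rx": 0, "ry": 0, "rz": 0, "jaw": -1}]'

```text
time: 22.07
tool_pos: [0.5096, -0.0421, 0.038]
ee_rot: [0.046, 0.999, -0.003, 0.001]
contact_force: [-1.5, -15.7, 2.6]
grip_width: 0.0001
finger_force: 7.8
```

Call:
play_rows --commands '[{"dx": 0.005, "dy": 0.06, "dz": 0, "rx": 0, "ry": 0, "rz": 0, "jaw": -1}, {"dx": 0.005, "dy": 0.06, "dz": 0, "rx": 0, "ry": 0, "rz": 0, "jaw": -1}]'

```text
time: 22.23
tool_pos: [0.5121, -0.0414, 0.0385]
ee_rot: [0.045, 0.999, -0.005, 0.003]
contact_force: [-0.7, -25.5, 1.3]
grip_width: -0.0001
finger_force: 12.7
```

Contact now comes at the expected position (y −0.061 in the fixture), so the plate is flush on the left pins. Next is the forward push along the pins.

Call:
play_rows --commands '[{"dx": 0, "dy": -0.7, "dz": 0, "rx": 0, "ry": 0, "rz": 0, "jaw": -1}, {"dx": -0.96, "dy": 0, "dz": 0, "rx": 0, "ry": 0, "rz": 0, "jaw": -1}, {"dx": -0.96, "dy": 0, "dz": 0, "rx": 0, "ry": 0, "rz": 0, "jaw": -1}, {"dx": -0.96, "dy": 0, "dz": 0, "rx": 0, "ry": 0, "rz": 0, "jaw": -1}, {"dx": 0, "dy": 0, "dz": 0, "rx": 0, "ry": 0, "rz": 0, "jaw": -1}, {"dx": 0, "dy": 0.78, "dz": 0, "rx": 0, "ry": 0, "rz": 0, "jaw": -1}, {"dx": 0, "dy": 0.78, "dz": 0, "rx": 0, "ry": 0, "rz": 0, "jaw": -1}, {"dx": 0, "dy": 0.78, "dz": 0, "rx": 0, "ry": 0, "rz": 0, "jaw": -1}, {"dx": 0, "dy": 0.78, "dz": 0, "rx": 0, "ry": 0, "rz": 0, "jaw": -1}, {"dx": 0, "dy": 0, "dz": 0, "rx": 0, "ry": 0, "rz": 0, "jaw": -1}]'

```text
time: 23.07
tool_pos: [0.4231, 0.0397, 0.0373]
ee_rot: [0.046, 0.999, 0.001, 0.0]
contact_force: [0.2, 0.1, 0.6]
grip_width: -0.0003
finger_force: 0.0
```

Call:
play_rows --commands '[{"dx": 0.3, "dy": -0.02, "dz": 0, "rx": 0, "ry": 0, "rz": 0, "jaw": -1}, {"dx": 0.2, "dy": -0.02, "dz": 0, "rx": 0, "ry": 0, "rz": 0, "jaw": -1}, {"dx": 0.1, "dy": -0.01, "dz": 0, "rx": 0, "ry": 0, "rz": 0, "jaw": -1}]'

```text
time: 23.32
tool_pos: [0.4432, 0.0348, 0.0375]
ee_rot: [0.048, 0.999, -0.0, 0.001]
contact_force: [0.1, -0.2, 0.2]
grip_width: 0.0
finger_force: 0.0
```

Call:
play_rows --commands '[{"dx": 0.15, "dy": -0.01, "dz": 0, "rx": 0, "ry": 0, "rz": 0, "jaw": -1}, {"dx": 0.12, "dy": -0.01, "dz": 0, "rx": 0, "ry": 0, "rz": 0, "jaw": -1}, {"dx": 0.1, "dy": 0, "dz": 0, "rx": 0, "ry": 0, "rz": 0, "jaw": -1}]'

```text
time: 23.57
tool_pos: [0.4525, 0.0343, 0.0369]
ee_rot: [0.048, 0.999, -0.0, 0.0]
contact_force: [0.3, -0.4, -0.3]
grip_width: -0.0001
finger_force: 0.0
```

Call:
play_rows --commands '[{"dx": 0.1, "dy": 0, "dz": 0.02, "rx": 0, "ry": 0, "rz": 0, "jaw": -1}, {"dx": 0.1, "dy": 0, "dz": 0.02, "rx": 0, "ry": 0, "rz": 0, "jaw": -1}]'

```text
time: 23.73
tool_pos: [0.4572, 0.0346, 0.0379]
ee_rot: [0.048, 0.999, -0.0, -0.001]
contact_force: [-4.9, -1.7, -1.4]
grip_width: 0.0002
finger_force: 2.7
```

Call:
play_rows --commands '[{"dx": 0.08, "dy": 0, "dz": 0.02, "rx": 0, "ry": 0, "rz": 0, "jaw": -1}, {"dx": 0.08, "dy": 0, "dz": 0.02, "rx": 0, "ry": 0, "rz": 0, "jaw": -1}]'

```text
time: 23.9
tool_pos: [0.4576, 0.0346, 0.038]
ee_rot: [0.047, 0.999, -0.001, -0.006]
contact_force: [-7.4, -2.5, 0.7]
grip_width: -0.0001
finger_force: 3.6
```

Call:
play_rows --commands '[{"dx": 0.06, "dy": 0, "dz": 0.02, "rx": 0, "ry": 0, "rz": 0, "jaw": -1}, {"dx": 0.06, "dy": 0, "dz": 0.02, "rx": 0, "ry": 0, "rz": 0, "jaw": -1}]'

```text
time: 24.07
tool_pos: [0.4587, 0.0346, 0.0381]
ee_rot: [0.047, 0.999, -0.001, -0.008]
contact_force: [-10.8, -3.0, -0.1]
grip_width: 0.0003
finger_force: 5.3
```

Call:
play_rows --commands '[{"dx": 0.06, "dy": 0, "dz": 0.02, "rx": 0, "ry": 0, "rz": 0, "jaw": -1}, {"dx": 0.06, "dy": 0, "dz": 0.02, "rx": 0, "ry": 0, "rz": 0, "jaw": -1}]'

```text
time: 24.23
tool_pos: [0.4586, 0.0346, 0.0382]
ee_rot: [0.047, 0.999, -0.001, -0.012]
contact_force: [-15.5, -3.0, 0.3]
grip_width: 0.0002
finger_force: 7.4
```

Seated at the expected point against the far pin as well. I'll lift, move beyond the lever, and check the plate numerically on the way.

Call:
play_rows --commands '[{"dx": -0.6, "dy": 0, "dz": 0, "rx": 0, "ry": 0, "rz": 0, "jaw": -1}, {"dx": 0, "dy": 0, "dz": 1, "rx": 0, "ry": 0, "rz": 0, "jaw": -1}, {"dx": 0, "dy": 0, "dz": 1, "rx": 0, "ry": 0, "rz": 0, "jaw": -1}, {"dx": 0, "dy": 0, "dz": 1, "rx": 0, "ry": 0, "rz": 0, "jaw": -1}, {"dx": 0.9, "dy": -0.71, "dz": 0, "rx": 0, "ry": 0, "rz": 0, "jaw": -1}, {"dx": 0.9, "dy": -0.71, "dz": 0, "rx": 0, "ry": 0, "rz": 0, "jaw": -1}, {"dx": 0.9, "dy": -0.71, "dz": 0, "rx": 0, "ry": 0, "rz": 0, "jaw": -1}, {"dx": 0.9, "dy": -0.71, "dz": 0, "rx": 0, "ry": 0, "rz": 0, "jaw": -1}, {"dx": 0.9, "dy": -0.71, "dz": 0, "rx": 0, "ry": 0, "rz": 0, "jaw": -1}, {"dx": 0.9, "dy": -0.71, "dz": 0, "rx": 0, "ry": 0, "rz": 0, "jaw": -1}, {"dx": 0.9, "dy": -0.71, "dz": 0, "rx": 0, "ry": 0, "rz": 0, "jaw": -1}, {"dx": 0, "dy": 0, "dz": 0, "rx": 0, "ry": 0, "rz": 0, "jaw": -1}]'

```text
time: 25.23
tool_pos: [0.6464, -0.1187, 0.1323]
ee_rot: [0.049, 0.999, -0.001, 0.004]
contact_force: [0.0, 0.6, 1.1]
grip_width: -0.0002
finger_force: 0.0
```

Run:
```python
from h import *
o=observe();print(o['tool_pos'])
for n in ('wrist','side','scene'):
    r=read_camera(n); im=r['image'].astype(float); sat=cv2.GaussianBlur(im[:,:,2]-im[:,:,0],(3,3),0)  # beige: R-B high
    # sample across the home far edge: profile of R-B along fixture x at given fixture y
    for lab,pts in (('far',[(y,[T(F,(.07+d,y,.056))[0] for d in np.arange(-.008,.0085,.0005)]) for y in (-.04,-.02,.04,.06,.07)]),
                    ('left',[(x,[T(F,(x,.08+d,.056))[0] for d in np.arange(-.008,.0085,.0005)]) for x in (-.06,-.03,0,.03,.06)])):
        out=[]
        for k,P in pts:
            uv=proj(r,np.array(P)).astype(np.float32)
            if (uv<2).any() or (uv[:,0]>637).any() or (uv[:,1]>477).any(): continue
            v=cv2.remap(sat.astype(np.float32),uv[:,0],uv[:,1],1).ravel(); g=np.abs(np.gradient(v)); i=g[2:-2].argmax()+2
            out.append((round(k*1e3),round((-8+.5*i),1),round(v[0]),round(v[-1])))
        print(n,lab,out)
print([ (d['xyz'],d['p']) for d in find_in('side','lever_knob')[:1]])
```

```text
[ 0.64641751 -0.11869056  0.1322841 ]
wrist far [(-40, np.float64(0.0), 10, 6), (-20, np.float64(0.5), 15, 6)]
wrist left []
side far [(-40, np.float64(2.5), 6, 3), (-20, np.float64(1.5), 6, 1), (40, np.float64(0.5), 13, 2), (60, np.float64(5.0), 13, 7), (70, np.float64(1.0), 11, 35)]
side left [(-60, np.float64(3.0), 11, 9), (-30, np.float64(1.0), 13, 8), (0, np.float64(2.5), 9, 5), (30, np.float64(3.5), 12, 9), (60, np.float64(2.0), 10, 31)]
scene far [(-40, np.float64(7.0), 10, 11), (-20, np.float64(-2.5), 11, 11), (40, np.float64(-1.5), 25, 10), (60, np.float64(-0.5), 25, 9), (70, np.float64(-1.0), 22, 14)]
scene left [(-60, np.float64(-5.0), 16, 18), (-30, np.float64(0.0), 24, 17), (0, np.float64(-7.0), 20, 19), (30, np.float64(1.0), 24, 77), (60, np.float64(-4.0), 16, 18)]
[([0.5748, -0.0839, 0.0594], 0.78)]
```

The edges are within about 1 mm of home and parallel to it, so the plate is located. Now down beside the lever arm.

Call:
play_rows --commands '[{"dx": 0, "dy": 0, "dz": -1, "rx": 0, "ry": 0, "rz": 0, "jaw": -1}, {"dx": 0, "dy": 0, "dz": -1, "rx": 0, "ry": 0, "rz": 0, "jaw": -1}, {"dx": 0, "dy": 0, "dz": -1, "rx": 0, "ry": 0, "rz": 0, "jaw": -1}, {"dx": 0, "dy": 0, "dz": 0, "rx": 0, "ry": 0, "rz": 0, "jaw": -1}, {"dx": 0, "dy": 0, "dz": 0, "rx": 0, "ry": 0, "rz": 0, "jaw": -1}, {"dx": 0, "dy": 0, "dz": 0, "rx": 0, "ry": 0, "rz": 0, "jaw": -1}]'

```text
time: 25.93
tool_pos: [0.6414, -0.1137, 0.0432]
ee_rot: [0.047, 0.999, -0.0, 0.001]
contact_force: [0.8, 0.1, 0.4]
grip_width: -0.0
finger_force: 0.0
```

Run:
```python
from h import *
p=observe()['tool_pos'];print(p)
piv=T(F,(.035,-.079,0))[0][:2]
d=p[:2]-piv; print('r,fix angle',np.hypot(*d),np.degrees(np.arctan2(d[1],d[0])-F[2]))
q=p[:2]
for a in [-30,-38,-46,-54,-62,-70,-78,-86,-94,-102,-110,-118,-126,-134,-142,-150,-156,-160]:
    t=np.radians(a)+F[2]; w=piv+.0865*np.array([np.cos(t),np.sin(t)]); print(a,w.round(4),((w-q)/.03).round(2)); q=w
```

```text
[ 0.64141473 -0.1137013   0.04321414]
r,fix angle 0.09134488415049152 -27.02563240371387
-30 [ 0.6348 -0.1148] [-0.22 -0.04]
-38 [ 0.6272 -0.1241] [-0.26 -0.31]
-46 [ 0.6183 -0.1323] [-0.3  -0.27]
-54 [ 0.6083 -0.1392] [-0.33 -0.23]
-62 [ 0.5975 -0.1445] [-0.36 -0.18]
-70 [ 0.5861 -0.1484] [-0.38 -0.13]
-78 [ 0.5742 -0.1506] [-0.4  -0.07]
-86 [ 0.5622 -0.1511] [-0.4  -0.02]
-94 [ 0.5502 -0.15  ] [-0.4   0.04]
-102 [ 0.5384 -0.1472] [-0.39  0.09]
-110 [ 0.5272 -0.1428] [-0.37  0.15]
-118 [ 0.5167 -0.1368] [-0.35  0.2 ]
-126 [ 0.5071 -0.1295] [-0.32  0.24]
-134 [ 0.4986 -0.1209] [-0.28  0.29]
-142 [ 0.4914 -0.1112] [-0.24  0.32]
-150 [ 0.4857 -0.1006] [-0.19  0.35]
-156 [ 0.4823 -0.0922] [-0.11  0.28]
-160 [ 0.4806 -0.0864] [-0.06  0.19]
```

Call:
play_rows --commands '[{"dx": -0.22, "dy": -0.04, "dz": -0.2, "rx": 0, "ry": 0, "rz": 0, "jaw": -1}, {"dx": -0.26, "dy": -0.31, "dz": 0, "rx": 0, "ry": 0, "rz": 0, "jaw": -1}, {"dx": -0.3, "dy": -0.27, "dz": 0, "rx": 0, "ry": 0, "rz": 0, "jaw": -1}, {"dx": -0.33, "dy": -0.23, "dz": 0, "rx": 0, "ry": 0, "rz": 0, "jaw": -1}]'

```text
time: 26.27
tool_pos: [0.607, -0.1393, 0.0368]
ee_rot: [0.048, 0.999, 0.001, 0.0]
contact_force: [-0.2, 7.4, 2.0]
grip_width: -0.0005
finger_force: 4.0
```

Call:
play_rows --commands '[{"dx": -0.36, "dy": -0.18, "dz": 0, "rx": 0, "ry": 0, "rz": 0, "jaw": -1}, {"dx": -0.38, "dy": -0.13, "dz": 0, "rx": 0, "ry": 0, "rz": 0, "jaw": -1}, {"dx": -0.4, "dy": -0.07, "dz": 0, "rx": 0, "ry": 0, "rz": 0, "jaw": -1}]'

```text
time: 26.52
tool_pos: [0.5719, -0.1499, 0.036]
ee_rot: [0.049, 0.999, 0.002, -0.0]
contact_force: [3.2, 6.1, -1.5]
grip_width: -0.0002
finger_force: 2.2
```

Call:
play_rows --commands '[{"dx": -0.4, "dy": -0.02, "dz": 0, "rx": 0, "ry": 0, "rz": 0, "jaw": -1}, {"dx": -0.4, "dy": 0.04, "dz": 0, "rx": 0, "ry": 0, "rz": 0, "jaw": -1}, {"dx": -0.39, "dy": 0.09, "dz": 0, "rx": 0, "ry": 0, "rz": 0, "jaw": -1}, {"dx": -0.37, "dy": 0.15, "dz": 0, "rx": 0, "ry": 0, "rz": 0, "jaw": -1}]'

```text
time: 26.85
tool_pos: [0.5272, -0.1447, 0.037]
ee_rot: [0.048, 0.999, -0.001, 0.002]
contact_force: [3.2, 0.2, -0.3]
grip_width: 0.0
finger_force: 1.2
```

Call:
play_rows --commands '[{"dx": -0.35, "dy": 0.2, "dz": 0, "rx": 0, "ry": 0, "rz": 0, "jaw": -1}, {"dx": -0.32, "dy": 0.24, "dz": 0, "rx": 0, "ry": 0, "rz": 0, "jaw": -1}, {"dx": -0.14, "dy": 0.15, "dz": 0, "rx": 0, "ry": 0, "rz": 0, "jaw": -1}, {"dx": -0.14, "dy": 0.15, "dz": 0, "rx": 0, "ry": 0, "rz": 0, "jaw": -1}]'

```text
time: 27.18
tool_pos: [0.4988, -0.1223, 0.0369]
ee_rot: [0.048, 0.999, -0.001, 0.002]
contact_force: [3.3, -1.0, 0.5]
grip_width: -0.0
finger_force: 1.1
```

Call:
play_rows --commands '[{"dx": -0.12, "dy": 0.16, "dz": 0, "rx": 0, "ry": 0, "rz": 0, "jaw": -1}, {"dx": -0.12, "dy": 0.16, "dz": 0, "rx": 0, "ry": 0, "rz": 0, "jaw": -1}, {"dx": -0.1, "dy": 0.17, "dz": 0, "rx": 0, "ry": 0, "rz": 0, "jaw": -1}]'

```text
time: 27.43
tool_pos: [0.4922, -0.1094, 0.0374]
ee_rot: [0.047, 0.999, -0.003, 0.005]
contact_force: [8.0, -10.3, -3.6]
grip_width: 0.0002
finger_force: 6.3
```

Call:
play_rows --commands '[{"dx": -0.08, "dy": 0.14, "dz": 0, "rx": 0, "ry": 0, "rz": 0, "jaw": -1}, {"dx": -0.08, "dy": 0.14, "dz": 0, "rx": 0, "ry": 0, "rz": 0, "jaw": -1}]'

```text
time: 27.6
tool_pos: [0.4897, -0.1023, 0.0376]
ee_rot: [0.046, 0.999, -0.004, 0.008]
contact_force: [11.1, -13.7, -8.7]
grip_width: -0.0001
finger_force: 8.0
```

Call:
play_rows --commands '[{"dx": -0.05, "dy": 0.12, "dz": 0, "rx": 0, "ry": 0, "rz": 0, "jaw": -1}, {"dx": -0.05, "dy": 0.12, "dz": 0, "rx": 0, "ry": 0, "rz": 0, "jaw": -1}]'

```text
time: 27.77
tool_pos: [0.4872, -0.0957, 0.0379]
ee_rot: [0.046, 0.999, -0.004, 0.008]
contact_force: [9.7, -15.3, -4.0]
grip_width: -0.0002
finger_force: 8.3
```

Call:
play_rows --commands '[{"dx": -0.03, "dy": 0.1, "dz": 0, "rx": 0, "ry": 0, "rz": 0, "jaw": -1}, {"dx": -0.03, "dy": 0.1, "dz": 0, "rx": 0, "ry": 0, "rz": 0, "jaw": -1}]'

```text
time: 27.93
tool_pos: [0.4874, -0.0944, 0.0384]
ee_rot: [0.043, 0.999, -0.009, 0.01]
contact_force: [11.7, -40.0, -13.8]
grip_width: -0.0002
finger_force: 20.1
```

Force rose to 40 N with hardly any motion, so the lever is at its stop. I'll back off and check.

Call:
play_rows --commands '[{"dx": 0.05, "dy": -0.6, "dz": 0, "rx": 0, "ry": 0, "rz": 0, "jaw": -1}, {"dx": 0, "dy": -0.6, "dz": 0, "rx": 0, "ry": 0, "rz": 0, "jaw": -1}, {"dx": 0, "dy": 0, "dz": 1, "rx": 0, "ry": 0, "rz": 0, "jaw": -1}, {"dx": 0, "dy": 0, "dz": 1, "rx": 0, "ry": 0, "rz": 0, "jaw": -1}, {"dx": -1, "dy": 0, "dz": 1, "rx": 0, "ry": 0, "rz": 0, "jaw": -1}, {"dx": -1, "dy": 0, "dz": 1, "rx": 0, "ry": 0, "rz": 0, "jaw": -1}, {"dx": -1, "dy": 0, "dz": 1, "rx": 0, "ry": 0, "rz": 0, "jaw": -1}, {"dx": -1, "dy": 0, "dz": 0, "rx": 0, "ry": 0, "rz": 0, "jaw": -1}, {"dx": 0, "dy": 0, "dz": 0, "rx": 0, "ry": 0, "rz": 0, "jaw": -1}]'

```text
time: 28.68
tool_pos: [0.356, -0.1196, 0.184]
ee_rot: [0.048, 0.999, 0.0, -0.002]
contact_force: [-0.9, -0.1, -0.8]
grip_width: -0.0002
finger_force: 0.0
```

Run:
```python
from h import *
print(observe()['tool_pos'])
piv=T(F,(.035,-.079,0))[0][:2]
for n in ('side','scene'):
    r=read_camera(n); im=r['image']
    for d in find_in(n,'lever_knob')[:2]:
        e=np.array(d['xyz'][:2])-piv; print(n,'find',np.round(d['xyz'],3),round(d['p'],2))
    # dark round blob near expected ball positions: score by mean brightness over a disc, angle scan at r=106
    g=cv2.cvtColor(im,6); best=[]
    for a in np.arange(-175,-139,1.):
        t=np.radians(a)+F[2]; P=np.r_[piv+.106*np.array([np.cos(t),np.sin(t)]),.062]; uv=proj(r,P)[0]; m=np.zeros_like(g); cv2.circle(m,tuple(int(round(x*16)) for x in uv),int(4*16),255,-1,shift=4); best.append((cv2.mean(g,m)[0],a))
    print(n,sorted(best)[:4])
    for k,P in [(('far',y),[T(F,(.07+d,y,.056))[0] for d in np.arange(-.006,.0065,.0005)]) for y in (-.02,.04,.06)]+[(('near',y),[T(F,(-.07+d,y,.056))[0] for d in np.arange(-.006,.0065,.0005)]) for y in (-.03,.02,.06)]:
        uv=proj(r,np.array(P)).astype(np.float32); v=cv2.remap((im[:,:,2].astype(np.float32)-im[:,:,0]),uv[:,0],uv[:,1],1).ravel(); print(n,k,-6+.5*np.abs(np.gradient(v))[1:-1].argmax()+.5)
for l in ('bush','hex_key','cap_screw_a'): print(l,[(np.round(d['xyz'],3).tolist(),round(d['p'],2)) for d in find_in('scene',l)[:2]])
```

```text
[ 0.35602535 -0.11956731  0.18403581]
side find [ 0.541 -0.076  0.061] 0.88
side [(16.142857142857142, np.float64(-162.0)), (16.311475409836067, np.float64(-163.0)), (17.14516129032258, np.float64(-164.0)), (18.116666666666667, np.float64(-165.0))]
side ('far', -0.02) 1.5
side ('far', 0.04) 0.5
side ('far', 0.06) -0.5
side ('near', -0.03) 0.5
side ('near', 0.02) 0.5
side ('near', 0.06) 1.0
scene find [ 0.543 -0.076  0.058] 0.86
scene [(29.70689655172414, np.float64(-162.0)), (30.586206896551722, np.float64(-168.0)), (30.741935483870968, np.float64(-163.0)), (30.933333333333334, np.float64(-167.0))]
scene ('far', -0.02) -1.5
scene ('far', 0.04) -1.5
scene ('far', 0.06) -0.5
scene ('near', -0.03) -4.0
scene ('near', 0.02) -2.5
scene ('near', 0.06) -1.0
bush [([0.552, 0.006, 0.055], 0.75), ([0.616, 0.147, 0.022], 0.67)]
hex_key [([0.681, -0.004, 0.004], 0.52)]
cap_screw_a []
```

Run:
```python
from h import *
for n,R in (('side',(190,235,245,330)),('scene',(195,245,220,312)),('side',(245,295,340,380)),('scene',(232,268,355,412))):
    a=cv2.imread(f'pics/{n}0.png').astype(int); b=read_camera(n)['image'].astype(int); y0,y1,x0,x1=R
    d=np.abs(a-b)[y0:y1,x0:x1].max(2)>25; ys,xs=np.nonzero(d); print(n,d.sum(),(xs.min()+x0,xs.max()+x0,ys.min()+y0,ys.max()+y0) if d.any() else '')
```

```text
side 390 (np.int64(245), np.int64(313), np.int64(221), np.int64(234))
scene 3286 (np.int64(220), np.int64(311), np.int64(195), np.int64(244))
side 0 
scene 14 (np.int64(355), np.int64(359), np.int64(265), np.int64(267))
```

```bash
python3 -c "
from h import *
print(close_job())"
```

```text
the job is handed in; nothing more can be done
None
```

I handed in the job at about 29 s of the 72 s allowed: the plate is against all three pins, the cam lever is pushed to its stop, and the bush, cap screws and hex key haven't moved. The plate jammed twice on the way and needed small corrective pushes from the left and far sides; the hand-in returned no verdict.

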